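# Open the oil tank of the test bench

### The arm

A 7-joint arm with a two-finger parallel gripper is mounted at the origin on the work surface. World frame = base frame: x ahead of the robot, y to its left, z up, the work surface at z = 0. Lengths are in m, angles in rad, forces in N, time in s.
With the tool pointing down it reaches from about 0.4 to 0.925 m from the base axis. Payload 5.6 kg.
Tool frame: the origin (TCP) lies midway between the tips of the shut fingers; the grasp point (between the pads) lies 19 mm behind it; x points along the fingers, y is the direction in which the jaws open and shut, and the axes are right-handed (so a half turn about x gives the same grasp; the last joint's range is limited). The gripper opens to 85 mm and grips with 20 to 120 N. Pads are 22 mm wide; open, the fingers measure 114 mm over their backs; the gripper's body (76 mm by 85 mm) begins 54 mm behind the grasp point. The pads swing forward as they close: fully open they stand 13 mm farther back than shut.
Start: joints at [-1.173, 0.468, -0.012, 1.603, 0.006, 1.071, -0.056], TCP at [0.277, 0.588, 0.231] pointing down, gripper open.
Joint ranges: [-2.53, 2.53], [-0.31, 2.02], [-1.57, 1.55], [0.28, 2.44], [-1.29, 4.43], [0.15, 1.84], [-2.92, 2.92]. Speed limits (rad/s): [2.57, 2.57, 3.14, 3.14, 3.14, 3.14, 3.14].

### API

Orientations are given as a rotation vector (axis times angle).
In Python, from station import * gives the robot as it stands.
- The arm moves only by the shell command python3 -m crank 'ROWS' [FORCE]. ROWS is JSON, a list of rows, each a list of 7 numbers: the opening, from 0 (shut) to 1 (fully open), then the shift along the tool's x, y, z in cm, then the turn, a rotation vector about the tool's x, y, z in rad. In form: [[hand, x, y, z, wx, wy, wz], ...]. A call has exactly 5 rows; each row shifts and turns the pose as measured when the row begins, along the tool's axes as they then stand; what a row does not reach is not made up. A row lasts 1/10 s, in which the tool goes at most 50 mm and 8.59 degrees, less where a joint would pass 70% of its speed; a pose out of reach is approached as far as the arm can. A call with a gripper value outside its range is refused whole. The fingers move at their own pace and stop on an object; FORCE is the grip in N (left out, the last holds). Time passes only in rows, so rows that do not move let the fingers close, or fill a call up. It gives the time, the measured TCP pose, the force and the opening at its end, in the units of the state.
- get_obs(): the state, without advancing time (a new reading comes with each control period).
- snapshot(name): name is "scene" or "top" or "wrist"; returns (picture, depth): 400x640x3 uint8, red, green, blue; 400x640 float32, m along the optical axis (not along the pixel's ray), 0 where there is no reading.
- camera_info(name): a dict with "fov_y" (degrees; the focal length in pixels is half the picture's height over the tangent of half this angle, whatever the lens; pixels are square), "cx", "cy" (the principal point, pixels), "R" (3x3) and "t" (3): a world point X has camera coordinates R X + t; the wrist camera has in their place "tool_from_camera" (4x4, takes a point from camera to tool coordinates, whose origin is the TCP and whose axes are the tool frame's). Camera axes: x right, y down, z forward; pixel columns grow to the right and rows downward; lengths in m; the calibration is good to about 2 mm. A picture is of the moment at which its call begins: read the wrist's pose just before it. camera_info takes no time and is no camera call.
- close_job(): hands the job in, once; it reports no verdict.
The state is a dict: "clock": time; "joint_pos": joint angles; "qd": joint speeds; "joint_torque": joint torques, N m; "tcp_pos": TCP position; "eef_rot": TCP orientation; "contact_force": force on the tool from outside, world axes, zero at the start; "wrist_torque": the same for the moment, N m; "finger_gap": opening from 0.0 (shut) to 1.0 (fully open).
Only numpy, scipy, OpenCV 4.12 (cv2) and the standard library are available. Lean on these libraries where they do the work, as an engineer would, in place of code of your own. Each camera call takes 0.05 s, during which the arm holds its last target.

### The job

Open the oil tank of the hydraulic unit for topping up. First slide the drip tray along the bench, without lifting or tipping it, until it stands squarely up against the front of the tank, centred in front of the filler neck. Then crack the stuck filler cap loose, unscrew it anticlockwise until it comes off its neck, and set it down mouth down in the drip tray (do not drop it), leaving the tray where it is and the other things on the bench undisturbed.

Things in the scene. Friction and masses are not known exactly. Their poses are not given: they have to be found in the camera images.
- tank_foot (a point): point on the bench at the foot of the tank's front face, straight in front of the filler neck. Tank: blue steel box fixed to the bench, 300 wide, 200 deep, 176 high; grey motor on the top's y+ half, up to 300 high. Its upright front is 134 high; above, the shoulder slopes back. Axes: z up, x from the front face (plane x = 0, from y = -90 to +210 mm) into the tank, y along the front
- neck: round aluminium filler neck standing square on the sloping shoulder, 44 mm across, 34 mm long, with a coarse right-hand thread. Origin: centre of its foot on the shoulder, 45 mm behind the front face, 155 mm above the bench. Axes: z is the neck's axis, out of its mouth, leaning 25 degrees from vertical towards the tank's front; y as tank_foot's y
- cap_bar (a point): black filler cap, centre of its grip bar. Fluted round cap 68 mm across, 31 high, with a bar on top 60 long, 16 thick, 30 high (61 in all; 0.16 kg). Point on the axis, 46 mm above the open rim, 15 above the cap's flat top. Axes: z the cap's axis (at the start the neck's), x along the bar. Anticlockwise it first takes 1 to 1.6 N m, fading over 35 degrees, then turns freely
- cap_rim (a point): centre of the cap's open rim (its underside) on its axis, 46 mm below cap_bar, same axes. Seated, it is 8 mm above the neck's origin along the axis. Turned anticlockwise (looking at the bar) the cap rises 16 mm a turn and is free about 215 degrees from the start; before that it cannot be pulled off
- tray_handle (a point): middle of the drip tray's hoop handle: round steel bar 12 mm thick, along the tray's y, 62 mm above the bench, right over the tray's front wall, on two uprights 120 mm apart. Axes: z up, x from the handle over the tray, y along the bar
- tray_middle (a point): middle of the drip tray's floor, 4 mm above the bench. Steel tray 150 mm (x) by 200 mm (y), walls 22 high and 4 thick, about 0.7 kg; the handle stands over its wall at x = -73 mm; the opposite long wall (outer face at x = +75 mm) goes against the tank's front. Axes as tray_handle's
- oil_bottle: bystander: grey oil bottle, 68 mm across, 190 mm high, standing; origin under its centre
- funnel: bystander: white funnel standing on its wide mouth, 116 mm across, 130 mm high; origin under its centre
- sleeve: bystander: aluminium test sleeve, 60 mm across, 130 mm high, standing; origin under its centre
- spanner: bystander: steel spanner 200 mm long, lying on the bench
Not all that is in view belongs to the job. Of the things shaped like the part that bears cap_bar, the black one is meant.

How it is judged:
On the way, in this order (a step that is already met when the one before it is completed fails the run):
1. the drip tray lies squarely against the front of the tank, centred in front of the filler neck (x of tray_middle in the frame of tank_foot above -0.085 m and y of tray_middle in the frame of tank_foot between -0.03 and 0.03 m and angle between the x axis of tray_middle and the x axis of tank_foot, either way round below 0.12 rad and linear speed of tray below 0.02 m/s), for 0.2 s.
2. the filler cap has been turned loose by about a third of a turn, still on its neck (angle between the x axis of cap_bar and the y axis of tank_foot, either way round below 0.6 rad and z of cap_rim in the frame of neck below 0.02 m and angle between the z axis of cap_bar and the z axis of neck, either way round below 0.15 rad), for 0.04 s.
3. the filler cap is off its neck (distance between cap_rim and neck above 0.06 m), for 0.1 s.
At the end, for the whole second after the job is handed in: the drip tray lies within 10 mm of the tank's front face, centred on the filler neck within 30 mm and square within 7 degrees; the cap stands mouth down on the tray's floor, upright within 7 degrees, at rest and let go (all of step 1 and x of cap_rim in the frame of tray_middle between -0.071 and 0.071 m and y of cap_rim in the frame of tray_middle between -0.096 and 0.096 m and z of cap_rim in the frame of tray_middle below 0.006 m and angle between cap_bar's own z axis and vertical below 0.12 rad and linear speed of cap below 0.02 m/s); the robot touches nothing.
It fails at once if the drip tray is lifted or tipped (height (world z) of tray_middle above 0.019 m or angle between tray_middle's own z axis and vertical above 0.12 rad).
It fails at once if the cap is dropped (contact force between cap and anything else below 0.1 N and linear speed of cap above 0.6 m/s).
It fails at once if a bystander is pushed away by more than 30 mm (distance of any of oil_bottle, funnel, sleeve, spanner from where it was at the start of the episode above 0.03 m).
It also fails if it takes over 64 s, if anything falls off the work surface, if the arm or the gripper's body presses on something with over 40 N, if the wrist force passes 120 N, or if a joint passes its speed limit or range.

## Working session

There is one attempt and no reset: what is moved stays moved. The work goes in short steps, Python scripts to look and compute and a shell command to move; the robot and the scene stay as the last step left them, time stands still between calls to the robot, and variables do not carry over. Pictures are saved under pics/ and viewed, and the job is handed in when it is done.

```bash
ls; mkdir -p pics
python3 - <<'E'
from station import *
import cv2
print(get_obs())
for n in ["scene","top","wrist"]:
    ci=camera_info(n); print(n,ci)
    p,d=snapshot(n); cv2.imwrite(f'pics/{n}0.png',p[:,:,::-1]); import numpy as np; np.save(f'pics/{n}0_d.npy',d); np.save(f'pics/{n}0_p.npy',p)
E
```

```text
pics
{'clock': 0.0, 'joint_pos': array([-1.17300118,  0.46837059, -0.01163127,  1.60364118,  0.00599606,
        1.07139096, -0.05628611]), 'qd': array([-0.00014444,  0.00175225, -0.00036158, -0.00028951,  0.0013109 ,
        0.00054164,  0.0007345 ]), 'joint_torque': array([-8.16566098e-04, -5.32378399e+01,  2.12318479e-02, -2.51303387e+01,
        1.14579438e-02,  7.61726580e-03,  1.13126541e-05]), 'tcp_pos': array([0.27713288, 0.58733623, 0.23033534]), 'eef_rot': array([ 0.34433995,  1.54329167, -0.34711159]), 'contact_force': array([0.0199358 , 0.36248144, 0.38068956]), 'wrist_torque': array([ 0.00543415,  0.02518564, -0.00431364]), 'finger_gap': 0.9998199801958996}
scene {'fov_y': 51.9065320776512, 'cx': 327.62207057403134, 'cy': 197.5397771110687, 'R': array([[ 0.72639333,  0.68707218,  0.01686873],
       [ 0.54320686, -0.5589122 , -0.62653288],
       [-0.42104517,  0.46427251, -0.77921242]]), 't': array([-0.47333345, -0.21334294,  1.45141313])}
top {'fov_y': 48.97384817926553, 'cx': 312.72836387307103, 'cy': 197.96795856480156, 'R': array([[ 0.02178891, -0.99972156, -0.00905778],
       [-0.99500707, -0.02080175, -0.09761256],
       [ 0.09739696,  0.01113942, -0.99518327]]), 't': array([0.04139468, 0.63348058, 1.38524544])}
wrist {'fov_y': 67.39561199377228, 'cx': 324.1262973702031, 'cy': 194.8845038734265, 'tool_from_camera': array([[ 8.79619680e-04, -2.91534542e-01,  9.56559897e-01,
        -1.42171229e-01],
       [ 9.99999612e-01,  2.93332015e-04, -8.30165395e-04,
         1.90766138e-04],
       [-3.85677539e-05,  9.56560257e-01,  2.91534687e-01,
        -7.40139862e-02],
       [ 0.00000000e+00,  0.00000000e+00,  0.00000000e+00,
         1.00000000e+00]])}
```

View pics/scene0.png

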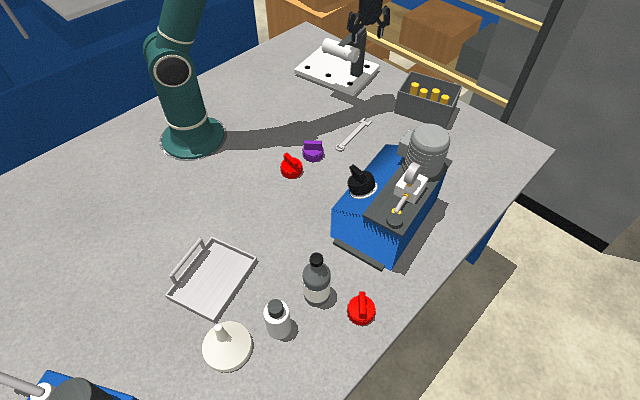

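View pics/top0.png

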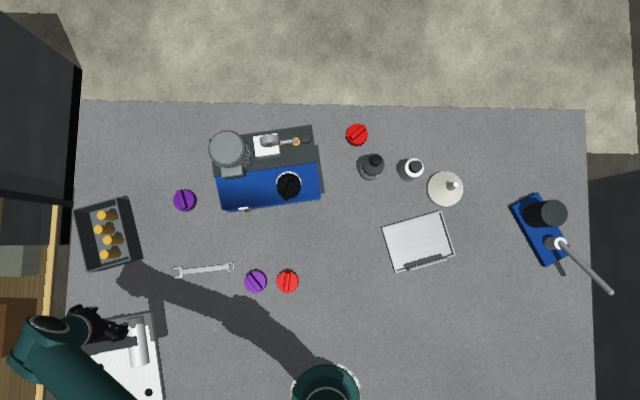

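View pics/wrist0.png

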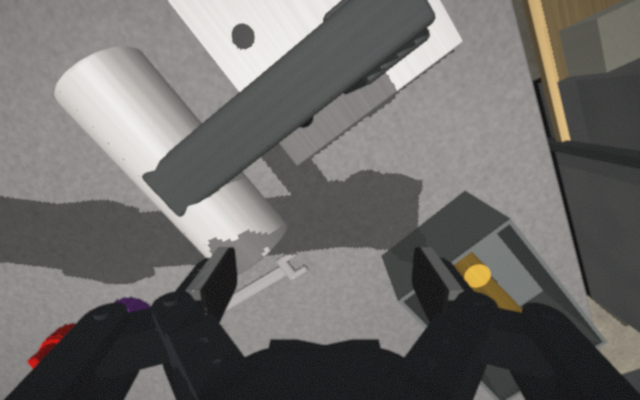

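The views show the tank with the black cap at top (289,185), the tray at (418,241) with its handle towards the robot, and the bottle, sleeve and funnel to the right of the tank. The spanner is at (205,269). I'll measure these now.

```bash
cat > h.py <<'E'
import numpy as np, cv2
from scipy.spatial.transform import Rotation as Rt
from station import *
def K(ci):
    f=200/np.tan(np.radians(ci['fov_y']/2)); return f,ci['cx'],ci['cy']
def cam(name,obs=None):
    ci=camera_info(name); f,cx,cy=K(ci)
    if name=='wrist':
        T=np.eye(4);T[:3,:3]=Rt.from_rotvec(obs['eef_rot']).as_matrix();T[:3,3]=obs['tcp_pos']
        M=T@ci['tool_from_camera']; Rwc=M[:3,:3];C=M[:3,3]
    else:
        R=np.array(ci['R']);t=np.array(ci['t']);Rwc=R.T;C=-R.T@t
    return f,cx,cy,Rwc,C
def ray(c,uv):
    f,cx,cy,R,C=c
    d=np.array([(uv[0]-cx)/f,(uv[1]-cy)/f,1.0]); return C,R@d
def onz(c,uv,z):
    C,d=ray(c,uv); return C+d*(z-C[2])/d[2]
def pts(c,depth):
    f,cx,cy,R,C=c
    v,u=np.mgrid[0:400,0:640]
    P=np.stack([(u-cx)/f*depth,(v-cy)/f*depth,depth],-1)
    W=P@R.T+C; W[depth<=0]=np.nan
    return W
def proj(c,X):
    f,cx,cy,R,C=c
    p=R.T@(np.asarray(X)-C); return f*p[0]/p[2]+cx,f*p[1]/p[2]+cy
E
python3 - <<'E'
from h import *
p=np.load('pics/top0_p.npy');d=np.load('pics/top0_d.npy')
c=cam('top');W=pts(c,d)
np.set_printoptions(precision=4,suppress=True)
hsv=cv2.cvtColor(p,cv2.COLOR_RGB2HSV)
print('bench',np.nanmedian(W[300:330,430:480].reshape(-1,3),0))
for n,(u,v) in dict(cap=(289,185),tray=(418,241),handle=(424,263),bottle=(374,160),sleeve=(414,166),funnel=(451,186),spn=(205,269),spn2=(230,266),red=(288,281),pur=(184,200),red2=(357,134),topblue=(260,186)).items():
    print(n,W[v,u],d[v,u])
blue=cv2.inRange(hsv,(105,120,60),(125,255,255)); blue[:, 400:]=0; blue[:150]=0
m=blue>0
print(m.sum())
Z=W[...,2]
q=W[m]
print('blue z hist',np.histogram(q[:,2],bins=10))
big=np.zeros((200*3,200*4,3),np.uint8)
cv2.imwrite('pics/top0_crop.png',cv2.resize(p[100:300,200:480,::-1],None,fx=2.8,fy=2.8,interpolation=cv2.INTER_CUBIC))
# tray floor: bench-level z within region
reg=np.zeros((400,640),bool);reg[205:280,375:460]=1
for lo,hi in [(0.001,0.01),(0.015,0.03),(0.045,0.075)]:
    mm=reg&(Z>lo)&(Z<hi)
    if mm.sum()>5:
        xy=W[mm][:,:2]; r=cv2.minAreaRect(xy.astype(np.float32)*1000); print(lo,mm.sum(),r)
E
```

```text
bench [ 0.2697 -0.4075 -0.0012]
cap [0.6487 0.1199 0.2228] 1.228047
tray [ 0.5018 -0.2903  0.0023] 1.428638
handle [ 0.434  -0.2948  0.0629] 1.3616252
bottle [ 0.7314 -0.1216  0.1856] 1.2704275
sleeve [ 0.7258 -0.2491  0.1312] 1.3226223
funnel [ 0.6697 -0.3651  0.1131] 1.333832
spn [0.3965 0.3992 0.0053] 1.4230248
spn2 [ 0.4072  0.3205 -0.0051] 1.4335777
red [0.3693 0.1255 0.0621] 1.3608376
pur [0.6156 0.4655 0.0485] 1.4021363
red2 [ 0.8389 -0.0829  0.0581] 1.4082476
topblue [0.6529 0.2103 0.1526] 1.2993356
3059Traceback (most recent call last):
  File "<stdin>", line 14, in <module>
    bin_edges, uniform_bins = _get_bin_edges(a, bins, range, weights)
                              ~~~~~~~~~~~~~~^^^^^^^^^^^^^^^^^^^^^^^^^
    first_edge, last_edge = _get_outer_edges(a, range)
                            ~~~~~~~~~~~~~~~~^^^^^^^^^^
    raise ValueError(
        f"autodetected range of [{first_edge}, {last_edge}] is not finite")
ValueError: autodetected range of [nan, nan] is not finite
```

Run:
```python
from h import *
p=np.load('pics/scene0_p.npy')
cv2.imwrite('pics/scene0_crop.png',cv2.resize(p[100:320,150:450,::-1],None,fx=2.6,fy=2.6,interpolation=cv2.INTER_CUBIC))
```

```text
(no output)
```

View pics/scene0_crop.png

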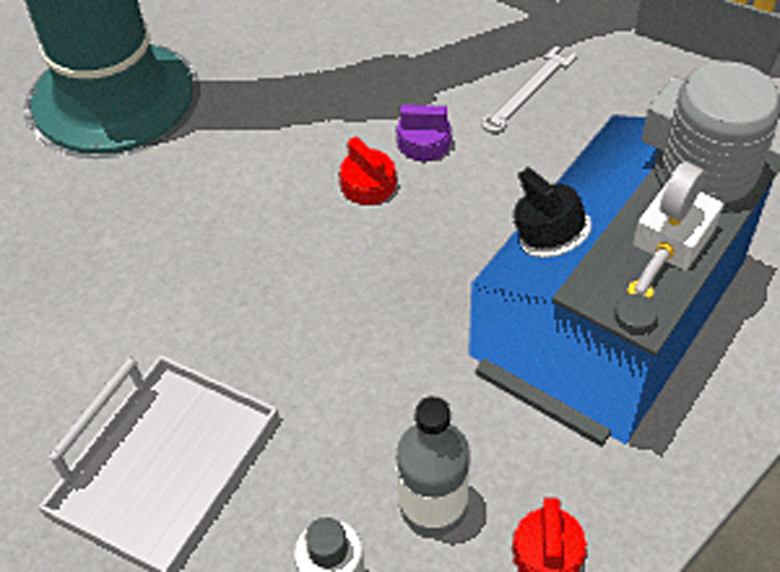

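The enlarged scene view shows the black cap with its bar running roughly front to back. The tray is clear of the other things, with its handle on the side facing the robot.

Run:
```python
from h import *
p=np.load('pics/top0_p.npy');d=np.load('pics/top0_d.npy')
c=cam('top');W=pts(c,d)
np.set_printoptions(precision=4,suppress=True)
hsv=cv2.cvtColor(p,cv2.COLOR_RGB2HSV)
Z=W[...,2]
reg=np.zeros((400,640),bool);reg[205:280,375:460]=1
for lo,hi in [(-0.01,0.01),(0.012,0.03),(0.045,0.075)]:
    mm=reg&(Z>lo)&(Z<hi)
    xy=W[mm][:,:2]; print(lo,mm.sum(), cv2.minAreaRect(xy.astype(np.float32)*1000))
# handle line
mm=reg&(Z>0.045)&(Z<0.075); xy=W[mm][:,:2]; mu=xy.mean(0); u,s,vt=np.linalg.svd(xy-mu); print('handle',mu,vt[0],np.ptp((xy-mu)@vt[0]),W[mm][:,2].mean())
# tray bright floor outline by colour
m=cv2.inRange(hsv,(0,0,185),(180,40,255)); m[:, :375]=0;m[:,460:]=0;m[:205]=0;m[280:]=0
m=cv2.morphologyEx(m,cv2.MORPH_OPEN,np.ones((3,3)));cs,_=cv2.findContours(m,0,2);k=max(cs,key=cv2.contourArea)
bx=cv2.boxPoints(cv2.minAreaRect(k)); print('bright',cv2.contourArea(k),[onz(c,b,0.012)[:2] for b in bx])
# blue: shoulder plane and front face
m=cv2.inRange(hsv,(105,120,40),(125,255,255))>0; m[:,400:]=0;m[:150]=0
q=W[m];q=q[~np.isnan(q[:,0])]; print(len(q),np.histogram(q[:,2],bins=10))
qs=q[(q[:,2]>0.140)&(q[:,2]<0.170)]; mu=qs.mean(0);n=np.linalg.svd(qs-mu)[2][2]; n*=np.sign(n[2]); print('plane',mu,n,np.degrees(np.arccos(n[2])),np.degrees(np.arctan2(n[1],n[0])))
# black cap
m=cv2.inRange(p,(0,0,0),(45,45,45))>0; r2=np.zeros_like(m);r2[165:205,270:308]=1; m&=r2
q=W[m];q=q[~np.isnan(q[:,0])]; print('cap',len(q),np.histogram(q[:,2],bins=8))
cv2.imwrite('pics/top0_crop.png',cv2.resize(p[100:300,200:480,::-1],None,fx=2.8,fy=2.8,interpolation=cv2.INTER_CUBIC))
cv2.imwrite('pics/top0_cap.png',cv2.resize(p[150:220,200:330,::-1],None,fx=6,fy=6,interpolation=cv2.INTER_CUBIC))
```

```text
-0.01 5828 ((499.5015563964844, -289.87518310546875), (241.198486328125, 282.5738220214844), 1.2862365245819092)
0.012 303 ((513.6419677734375, -297.6180419921875), (163.82762145996094, 230.911376953125), 17.468551635742188)
0.045 161 ((433.3811950683594, -307.04156494140625), (12.189241409301758, 129.023193359375), 17.522945404052734)
handle [ 0.4328 -0.3045] [-0.2975  0.9547] 0.12903143457873506 0.06555360295682597
bright 2273.0 [array([ 0.5425, -0.1716]), array([ 0.6006, -0.3532]), array([ 0.4666, -0.3923]), array([ 0.4094, -0.2123])]
3063 (array([  55,   56,   55,   52,   60,   69,  705, 1274,  734,    3]), array([-0.0075,  0.0141,  0.0357,  0.0572,  0.0788,  0.1003,  0.1219,
        0.1434,  0.165 ,  0.1865,  0.2081]))
plane [0.6551 0.201  0.1554] [-0.3852 -0.0653  0.9205] 23.00039516651914 -170.38564002357987
cap 461 (array([  1,   0,   0,  33, 158, 131,  83,  55]), array([0.1322, 0.1445, 0.1567, 0.169 , 0.1812, 0.1935, 0.2057, 0.218 ,
       0.2303]))
```

View pics/top0_cap.png

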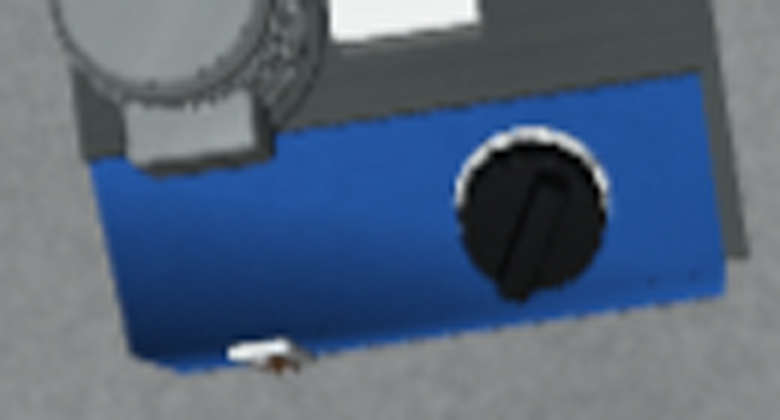

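View pics/top0_crop.png

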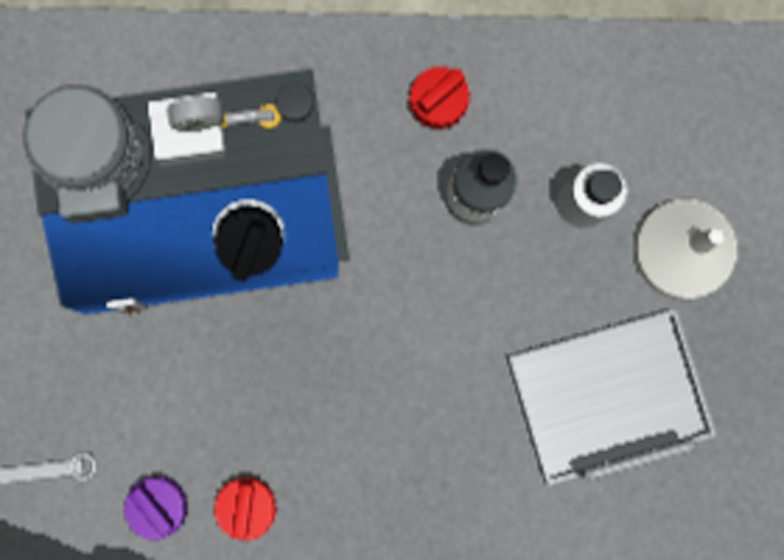

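Run:
```python
from h import *
np.set_printoptions(precision=4,suppress=True)
def ang(v): return np.degrees(np.arctan2(v[1],v[0]))
for nm in ['top','scene']:
    p=np.load(f'pics/{nm}0_p.npy');d=np.load(f'pics/{nm}0_d.npy');c=cam(nm);W=pts(c,d);print(nm,'C',c[4])
    hsv=cv2.cvtColor(p,cv2.COLOR_RGB2HSV)
    m=cv2.inRange(hsv,(100,110,30),(128,255,255))>0
    X=W; ok=m&(X[...,0]>0.5)&(X[...,0]<0.8)&(X[...,1]>0)&(X[...,1]<0.45)&(X[...,2]>-0.02)
    q=X[ok]; print(len(q))
    for lo,hi in [(0.01,0.11),(0.145,0.17)]:
        a=q[(q[:,2]>lo)&(q[:,2]<hi)]
        if len(a)<30: continue
        for it in range(3):
            mu=a.mean(0);n=np.linalg.svd(a-mu,full_matrices=False)[2][2]; n*=np.sign(-n[0]); r=(a-mu)@n; a=a[abs(r)<2.5*r.std()]
        print(lo,len(a),'mu',mu,'n',n,'yaw',ang(-n[:2]),'tilt',np.degrees(np.arccos(n[2])),'rms',r.std())
        # y extents
    # edges: blue contour corners
    if nm=='top':
        mm=(ok*255).astype(np.uint8)
        # bottom row of blue per column -> z=0 foot / top row -> shoulder back edge
        us=[];B=[];T=[]
        for u in range(225,320):
            v=np.where(mm[:,u])[0]
            if len(v)<5: continue
            B.append(onz(c,(u,v.max()+.5),0.0)[:2]);T.append(onz(c,(u,v.min()-.5),0.176)[:2])
        B=np.array(B);T=np.array(T)
        for nmx,A in (('foot',B),('back',T[-50:])):
            k=np.polyfit(A[:,1],A[:,0],1);r=A[:,0]-np.polyval(k,A[:,1]);g=abs(r)<0.004
            k=np.polyfit(A[g,1],A[g,0],1); print(nmx,'x=%.4f%+.4f*y'%(k[1],k[0]),'yaw',np.degrees(np.arctan(-k[0])),g.sum(), A[g,1].min(),A[g,1].max())
```

```text
top C [0.4945 0.0391 1.4408]
3080
0.01 262 mu [0.612  0.1668 0.0621] n [-0.9863 -0.1652 -0.0017] yaw 9.50705749357394 tilt 90.09533716064378 rms 0.0003093167103302908
0.145 1496 mu [0.6609 0.2008 0.158 ] n [-0.3715 -0.0628  0.9263] yaw 9.590397220714886 tilt 22.131325358908793 rms 0.002240237777948249
foot x=0.6378-0.1595*y yaw 9.061385030989888 79 0.034550395268097424 0.33995220572698187
back x=0.7318-0.1564*y yaw 8.889140086487533 28 0.0983774429562472 0.17691360781640925
scene C [ 1.0708 -0.4679  1.0053]
3641
0.01 1303 mu [0.7283 0.0793 0.0626] n [-0.0229  0.0116  0.9997] yaw -26.877475808388755 tilt 1.4716727931765337 rms 0.028331650227440105
0.145 1066 mu [0.6742 0.1504 0.1578] n [-0.1162 -0.0332  0.9927] yaw 15.949838229161479 tilt 6.943892279827905 rms 0.006397161946659551
```

Run:
```python
from h import *
np.set_printoptions(precision=4,suppress=True)
ex=np.array([np.cos(np.radians(9.4)),np.sin(np.radians(9.4))]);ey=np.array([-ex[1],ex[0]])
o=0.612*ex[0]+.1668*ex[1]
def tk(X): return np.array([X[:2]@ex-o,X[:2]@ey,X[2]])
c=cam('top')
p=np.load('pics/top0_p.npy');W=pts(c,np.load('pics/top0_d.npy'))
print('bartop',tk(onz(c,(288.7,189.5),.2175)),'disc',tk(onz(c,(288.7,185.8),.1903)))
# end points of bar in enlarged
for e in [(545,180),(517,290)]: print(tk(onz(c,(200+e[0]/6-.4,150+e[1]/6-.4),.2175)))
m=cv2.inRange(p,(0,0,0),(50,50,50));m[:165]=0;m[205:]=0;m[:,:270]=0;m[:,308:]=0
cs,_=cv2.findContours(m,0,2);k=max(cs,key=cv2.contourArea);(uv,r)=cv2.minEnclosingCircle(k);print(uv,r,tk(onz(c,uv,.1903)))
M=cv2.moments(m,True);print(M['m10']/M['m00'],M['m01']/M['m00'],tk(onz(c,(M['m10']/M['m00'],M['m01']/M['m00']),.19)))
# bar-top points by depth
q=W[(m>0)]; q=np.array([tk(x) for x in q]); 
u=np.array([-np.sin(np.radians(25)),0,np.cos(np.radians(25))])
ax=(q-np.array([.045,0,.155]))@u
b=q[ax>0.057]; print('bar pts',len(b),b.mean(0), np.linalg.svd(b-b.mean(0))[2][0], ax.max())
w=q[(ax>0.03)&(ax<0.045)]; print('flat pts',len(w),w.mean(0), w.min(0),w.max(0))
# two-view: scene camera bar
c2=cam('scene');p2=np.load('pics/scene0_p.npy');W2=pts(c2,np.load('pics/scene0_d.npy'))
m2=cv2.inRange(p2,(0,0,0),(50,50,50));k=np.zeros_like(m2);k[160:200,343:378]=1;m2*=k
q=W2[m2>0];q=np.array([tk(x) for x in q]);ax=(q-np.array([.045,0,.155]))@u
b=q[ax>0.05];print('scene bar',len(b),b.mean(0),np.linalg.svd(b-b.mean(0))[2][0],ax.max())
w=q[(ax>0.03)&(ax<0.045)]; print('flat pts',len(w),w.mean(0), w.min(0),w.max(0))
```

```text
bartop [0.0168 0.0151 0.2175] disc [0.0308 0.015  0.1903]
[0.0439 0.0065 0.2175]
[-0.0056  0.0265  0.2175]
(288.2095947265625, 186.5658721923828) 13.12747859954834 [0.0288 0.0167 0.1903]
288.2676659528908 185.89293361884367 [0.0308 0.0162 0.19  ]
bar pts 123 [0.0178 0.0165 0.2172] [-0.8006  0.4831 -0.3546] 0.073426155425586
flat pts 298 [0.0319 0.0161 0.191 ] [-0.0011 -0.0169  0.1713] [0.0623 0.0495 0.2065]
scene bar 138 [0.0228 0.0084 0.2165] [ 0.8711 -0.4236  0.2484] nan
flat pts 271 [0.0352 0.0051 0.194 ] [-0.0015 -0.02    0.1761] [0.0627 0.0479 0.207 ]
```

```bash
cat >> h.py <<'E'
np.set_printoptions(precision=4,suppress=True)
YAW=np.radians(9.4)
ex=np.array([np.cos(YAW),np.sin(YAW),0]);ey=np.array([-ex[1],ex[0],0]);ez=np.array([0,0,1.])
OT=ex*0.6311+ey*0.0163   # tank_foot
def tool(o=None):
    o=o or get_obs(); return np.array(o['tcp_pos']),Rt.from_rotvec(o['eef_rot']).as_matrix(),o
def show():
    p,R,o=tool(); print('t',round(o['clock'],2),'tcp',p,'gap',round(o['finger_gap'],3),'F',o['contact_force'],'M',o['wrist_torque'],'\nq',o['joint_pos'],'\nx',R[:,0],'y',R[:,1],'z',R[:,2])
def togo(pg,Rg):
    "remaining shift in tool axes (cm) and turn (rad, tool axes)"
    p,R,o=tool(); print('shift cm',R.T@(np.asarray(pg)-p)*100,'turn',Rt.from_matrix(R.T@Rg).as_rotvec())
E
python3 - <<'E'
from h import *
show()
y=np.radians(17.4); tx=np.array([np.cos(y),np.sin(y),0]);ty=np.array([-tx[1],tx[0],0])
for s in (1,-1):
    Rg=np.stack([-ez,s*tx,np.cross(-ez,s*tx)],1); togo([0.433,-0.3045,0.25],Rg)
E
```

```text
t 0.15 tcp [0.2772 0.5875 0.2306] gap 1.002 F [-0.4792  0.1294 -0.339 ] M [-0.0081  0.0182 -0.0375] 
q [-1.173   0.4682 -0.0116  1.6034  0.006   1.0714 -0.0563] 
x [-0.0005 -0.0013 -1.    ] y [ 0.4268  0.9044 -0.0013] z [ 0.9044 -0.4268  0.0001]
shift cm [ -1.8386 -74.0192  52.1542] turn [0.8262 0.0006 0.0012]
shift cm [ -1.8386 -74.0192  52.1542] turn [-2.3154 -0.0015  0.0008]
```

```bash
python3 -m crank '[[1,-1,0,4,0,0,0],[1,-1,-2,4,0,0,0],[1,0,-3,4,0,0,0],[1,0,-3,4,0,0,0],[1,0,-3,4,0,0,0]]' 60; python3 -c "
from h import *
show()"
```

```text
clock: 0.65
tcp_pos: [0.4083, 0.406, 0.2479]
eef_rot: [0.331, 1.55, -0.334]
contact_force: [0.8, 0.9, 0.3]
finger_gap: 1.001
t 0.65 tcp [0.4083 0.406  0.2479] gap 1.001 F [0.7536 0.8623 0.3477] M [-0.0056 -0.0475 -0.0133] 
q [-0.874   0.3269  0.0437  1.7721 -0.0201  1.0472  0.3243] 
x [-0.0054 -0.0009 -1.    ] y [ 0.4115  0.9114 -0.003 ] z [ 0.9114 -0.4115 -0.0046]
```

```bash
python3 -m crank '[[1,0,-3.7,2.8,0,0,0],[1,0,-3.7,2.8,0,0,0],[1,0,-3.7,2.8,0,0,0],[1,0,-3.7,2.8,0,0,0],[1,0,-3.7,2.8,0,0,0]]'; python3 -m crank '[[1,0,-3.7,2.8,0,0,0],[1,0,-3.7,2.8,0,0,0],[1,0,-3.7,2.8,0,0,0],[1,0,-3.7,2.8,0,0,0],[1,0,-3.9,1.0,0,0,0]]'; python3 -c "
from h import *
show()
y=np.radians(17.4); tx=np.array([np.cos(y),np.sin(y),0]);
Rg=np.stack([-ez,tx,np.cross(-ez,tx)],1); togo([0.433,-0.3045,0.2],Rg)
"
```

```text
clock: 1.15
tcp_pos: [0.4618, 0.1689, 0.2472]
eef_rot: [0.333, 1.549, -0.337]
contact_force: [0.8, 0.2, 0.9]
finger_gap: 1.0
clock: 1.65
tcp_pos: [0.4964, -0.0623, 0.2477]
eef_rot: [0.334, 1.547, -0.337]
contact_force: [-0.0, 0.4, -0.0]
finger_gap: 0.997
t 1.65 tcp [ 0.4964 -0.0623  0.2477] gap 0.997 F [-0.0009  0.4079 -0.0144] M [-0.0418 -0.0026 -0.0622] 
q [-0.2379  0.1938  0.3363  1.9621 -0.0738  0.9999  1.2763] 
x [-0.0026 -0.0013 -1.    ] y [ 0.4142  0.9102 -0.0022] z [ 0.9102 -0.4143 -0.0018]
shift cm [  4.8154 -24.6636   4.2715] turn [ 0.84   -0.0008  0.0029]
```

```bash
python3 -m crank '[[1,0,-4.4,0.8,0.14,0,0],[1,0,-4.3,1.4,0.14,0,0],[1,0,-4.1,2.0,0.14,0,0],[1,1,-3.7,2.5,0.14,0,0],[1,1,-3.3,3.0,0.14,0,0]]'
python3 - <<'E'
from h import *
show()
o=get_obs();p,d=snapshot('wrist');np.save('pics/w1_p.npy',p);np.save('pics/w1_d.npy',d);cv2.imwrite('pics/w1.png',p[:,:,::-1])
c=cam('wrist',o)
W=pts(c,d)
m=(W[...,2]>0.05)&(W[...,2]<0.08); 
hsv=cv2.cvtColor(p,cv2.COLOR_RGB2HSV); 
q=W[m]; sel=(q[:,0]>.3)&(q[:,0]<.55)&(q[:,1]<-.18)&(q[:,1]>-.42); q=q[sel]
mu=q.mean(0);vt=np.linalg.svd(q[:,:2]-mu[:2],full_matrices=False)[2]; print(len(q),mu,vt[0],np.degrees(np.arctan2(-vt[0][0]*np.sign(vt[0][1]),abs(vt[0][1]))),cv2.minAreaRect((q[:,:2]*1000).astype(np.float32)))
E
```

```text
clock: 2.15
tcp_pos: [0.4365, -0.2881, 0.2289]
eef_rot: [0.895, 1.376, -0.896]
contact_force: [0.8, 0.1, -0.1]
finger_gap: 1.001
t 2.15 tcp [ 0.4365 -0.2881  0.2289] gap 1.001 F [ 0.8248  0.0691 -0.1327] M [ 0.0234 -0.0536 -0.0101] 
q [ 0.0333  0.2721  0.5782  1.9468 -0.1783  0.9704  1.1143] 
x [ 0.0016 -0.0018 -1.    ] y [0.9136 0.4065 0.0007] z [ 0.4065 -0.9136  0.0023]
1272 [ 0.4313 -0.3039  0.0661] [ 0.2996 -0.9541] 17.433362967174276 ((432.62457275390625, -308.1350402832031), (11.978569030761719, 128.373291015625), 17.45528221130371)
```

View pics/w1.png

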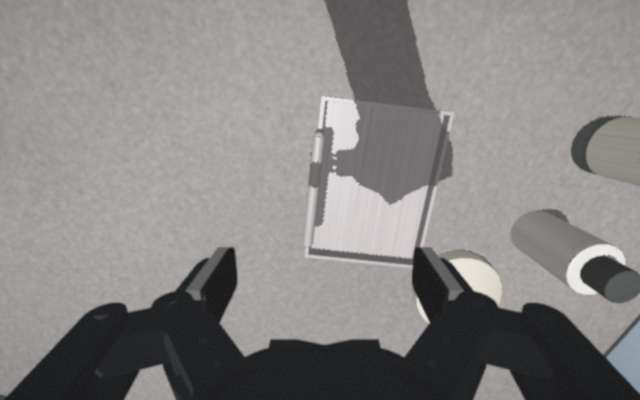

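The wrist view shows the handle at (318,160). It agrees with the top view: (0.432,-0.307), yaw 17.4°. I'll go down to it.

Run:
```python
from h import *
y=np.radians(17.4); tx=np.array([np.cos(y),np.sin(y),0]);
Rg=np.stack([-ez,tx,np.cross(-ez,tx)],1); togo([0.432,-0.307,0.043],Rg)
```

```text
shift cm [18.5132 -0.3882  0.877 ] turn [0.0994 0.0062 0.0035]
```

```bash
python3 -m crank '[[1,4.5,-0.4,0.8,0.1,0.006,0],[1,4.5,0,0,0,0,0],[1,4.5,0,0,0,0,0],[1,3,0,0,0,0,0],[1,1,0,0,0,0,0]]'
python3 - <<'E'
from h import *
show()
y=np.radians(17.4); tx=np.array([np.cos(y),np.sin(y),0]);
Rg=np.stack([-ez,tx,np.cross(-ez,tx)],1); togo([0.432,-0.307,0.043],Rg)
E
```

```text
clock: 2.7
tcp_pos: [0.4323, -0.311, 0.0495]
eef_rot: [0.988, 1.328, -0.992]
contact_force: [-0.3, 0.5, -0.0]
finger_gap: 1.001
t 2.7 tcp [ 0.4323 -0.311   0.0495] gap 1.001 F [-0.2732  0.4586 -0.0198] M [ 0.0821  0.0268 -0.0161] 
q [ 0.1889  0.571   0.4667  2.037  -0.4249  0.622   1.2339] 
x [ 0.0025 -0.0054 -1.    ] y [0.9574 0.2887 0.0008] z [ 0.2887 -0.9574  0.0059]
shift cm [ 0.6474  0.0908 -0.3957] turn [-0.0108  0.0059 -0.0008]
```

```bash
python3 -m crank '[[1,0.6,0.1,-0.4,-0.01,0.006,0],[0,0.1,0,0,0,0,0],[0,0,0,0,0,0,0],[0,0,0,0,0,0,0],[0,0,0,0,0,0,0]]' 70
python3 - <<'E'
from h import *
show()
E
```

```text
clock: 3.2
tcp_pos: [0.4344, -0.3071, 0.0452]
eef_rot: [0.982, 1.334, -0.979]
contact_force: [-0.7, -0.4, 1.4]
finger_gap: 0.33
t 3.2 tcp [ 0.4344 -0.3071  0.0452] gap 0.33 F [-0.6511 -0.4001  1.3663] M [-0.0091  0.0055  0.0367] 
q [ 0.1929  0.5767  0.4547  2.038  -0.4319  0.6148  1.2464] 
x [ 0.0048 -0.0007 -1.    ] y [0.9537 0.3008 0.0044] z [ 0.3008 -0.9537  0.0021]
```

```bash
python3 -m crank '[[0,0,0,0,0,0,0],[0,0,0,0,0,0,0],[0,0,0,0,0,0,0],[0,0,0,0,0,0,0],[0,0,0,0,0,0,0]]' 70
python3 - <<'E'
from h import *
show()
g=OT-ex*0.149; print('handle goal',g)
Rg=np.stack([-ez,ex,np.cross(-ez,ex)],1); togo([g[0],g[1],0.045],Rg)
E
```

```text
clock: 3.7
tcp_pos: [0.4347, -0.3074, 0.0463]
eef_rot: [0.982, 1.332, -0.978]
contact_force: [0.3, -0.9, -2.8]
finger_gap: 0.115
t 3.7 tcp [ 0.4347 -0.3074  0.0463] gap 0.115 F [ 0.3215 -0.915  -2.8423] M [-0.1459 -0.0296 -0.0315] 
q [ 0.1923  0.5745  0.4555  2.0384 -0.4311  0.6146  1.246 ] 
x [ 0.0064 -0.0018 -1.    ] y [0.9536 0.3009 0.0055] z [ 0.3009 -0.9537  0.0036]
handle goal [0.473  0.0948 0.    ]
shift cm [  0.0798  15.7524 -37.2041] turn [ 0.1415  0.0032 -0.0058]
```

```bash
python3 -m crank '[[0,0.05,0.4,-1.5,0,0,0],[0,0,0.9,-3,0,0,0],[0,0,0.9,-3,0,0,0],[0,0,0.9,-3,0,0,0],[0,0,0.9,-3,0,0,0]]' 70
python3 - <<'E'
from h import *
show()
g=OT-ex*0.149
Rg=np.stack([-ez,ex,np.cross(-ez,ex)],1); togo([g[0],g[1],0.045],Rg)
E
```

```text
clock: 4.2
tcp_pos: [0.4334, -0.1713, 0.0462]
eef_rot: [0.989, 1.314, -0.993]
contact_force: [0.5, -2.0, -0.1]
finger_gap: 0.114
t 4.2 tcp [ 0.4334 -0.1713  0.0462] gap 0.114 F [ 0.514  -1.98   -0.0928] M [-0.4193  0.0125 -0.216 ] 
q [-0.0929  0.4929  0.4721  2.2013 -0.4327  0.518   0.9975] 
x [ 0.0129 -0.0126 -0.9998] y [0.9583 0.2855 0.0088] z [ 0.2854 -0.9583  0.0157]
shift cm [ -0.1632  11.3855 -24.374 ] turn [ 0.1255  0.0152 -0.0097]
```

```bash
python3 -m crank '[[0,0,1.3,-3,0.025,0.005,0],[0,0,1.2,-3,0.025,0.005,0],[0,0,1.1,-3,0.025,0.005,0],[0,0,1.0,-3,0.025,0,0],[0,0,0.9,-3,0.025,0,0]]'
python3 - <<'E'
from h import *
show()
g=OT-ex*0.149
Rg=np.stack([-ez,ex,np.cross(-ez,ex)],1); togo([g[0],g[1],0.045],Rg)
E
```

```text
clock: 4.7
tcp_pos: [0.45, -0.007, 0.0463]
eef_rot: [1.1, 1.271, -1.088]
contact_force: [0.8, -1.3, -3.6]
finger_gap: 0.113
t 4.7 tcp [ 0.45   -0.007   0.0463] gap 0.113 F [ 0.7697 -1.2981 -3.5593] M [-0.3296  0.0566 -0.1259] 
q [-0.4864  0.4834  0.5129  2.2345 -0.4805  0.5183  0.5526] 
x [ 0.0096  0.0011 -1.    ] y [0.9882 0.1529 0.0097] z [ 0.1529 -0.9882  0.0003]
shift cm [ 0.1662  3.8278 -9.7088] turn [-0.0105  0.0004 -0.0097]
```

```bash
python3 -m crank '[[0,0.1,0,-3,-0.01,0,0],[0,0,0.2,-3,0,0,0],[0,0,0.4,-2.5,0,0,0],[0,0,0.5,-1,0,0,0],[0,0,0.5,0,0,0,0]]'
python3 - <<'E'
from h import *
show()
g=OT-ex*0.149
Rg=np.stack([-ez,ex,np.cross(-ez,ex)],1); togo([g[0],g[1],0.045],Rg)
p,d=snapshot('top');np.save('pics/t2_p.npy',p);np.save('pics/t2_d.npy',d);cv2.imwrite('pics/t2.png',cv2.resize(p[100:300,180:440,::-1],None,fx=2.8,fy=2.8))
E
```

```text
clock: 5.2
tcp_pos: [0.4489, 0.0959, 0.0462]
eef_rot: [1.089, 1.277, -1.079]
contact_force: [-6.5, -2.2, 6.4]
finger_gap: 0.113
t 5.2 tcp [0.4489 0.0959 0.0462] gap 0.113 F [-6.5208 -2.1793  6.4182] M [-0.2482  1.3303 -0.0782] 
q [-0.7154  0.4961  0.5191  2.2142 -0.4821  0.5298  0.3393] 
x [ 0.0094  0.0005 -1.    ] y [0.986  0.1663 0.0093] z [ 0.1663 -0.9861  0.0011]
shift cm [0.1415 2.3499 0.5033] turn [ 0.003   0.0011 -0.0093]
```

View pics/t2.png

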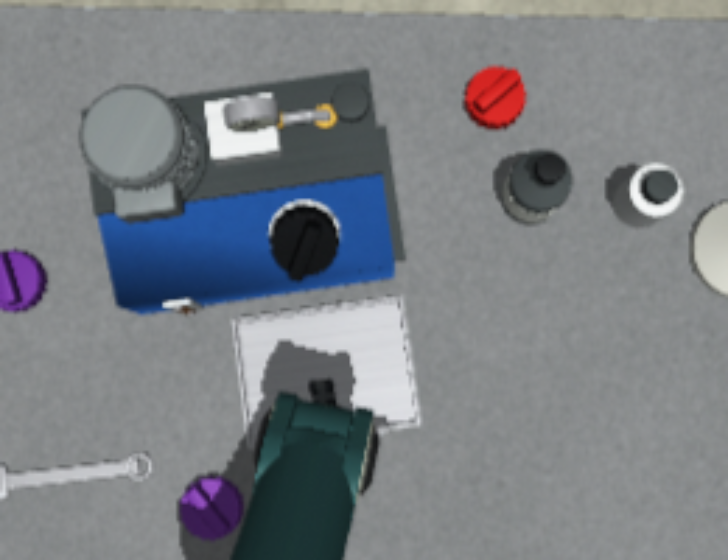

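The tray now stands square, about 2 cm short of the tank. I'll push it in gently.

```bash
python3 - <<'E'
from h import *
c=cam('top')
for e in [(235,320),(402,297)]:
    X=onz(c,(180+e[0]/2.8,100+e[1]/2.8),.022)-OT; print(X@ex,X@ey)
E
python3 -m crank '[[0,0,0.7,0.1,0,0,0],[0,0,0.7,0.1,0,0,0],[0,0,0.6,0.1,0,0,0],[0,0,0.5,0.1,0,0,0],[0,0,0.4,0,0,0,0]]'
python3 - <<'E'
from h import *
show()
g=OT-ex*0.149
Rg=np.stack([-ez,ex,np.cross(-ez,ex)],1); togo([g[0],g[1],0.045],Rg)
E
```

```text
-0.027278577461763966 0.09846295485022596
-0.028395653312257803 -0.09650335060792307
clock: 5.75
tcp_pos: [0.4726, 0.0923, 0.0462]
eef_rot: [1.086, 1.291, -1.091]
contact_force: [-13.7, 0.5, 16.5]
finger_gap: 0.109
t 5.75 tcp [0.4726 0.0923 0.0462] gap 0.109 F [-13.7107   0.5479  16.4661] M [-0.15    3.0599  0.1332] 
q [-0.6814  0.5298  0.5175  2.1507 -0.4817  0.5816  0.3531] 
x [-0.0081  0.003  -1.    ] y [ 0.9865  0.1635 -0.0075] z [ 0.1635 -0.9865 -0.0042]
shift cm [ 0.1167  0.0776 -0.2394] turn [ 0.0001 -0.0042  0.0075]
```

Run:
```python
from h import *
p,d=snapshot('scene');cv2.imwrite('pics/s3.png',cv2.resize(p[100:280,200:460,::-1],None,fx=3,fy=3,interpolation=cv2.INTER_CUBIC))
p,d=snapshot('top');cv2.imwrite('pics/t3.png',cv2.resize(p[170:270,240:360,::-1],None,fx=5,fy=5,interpolation=cv2.INTER_CUBIC))
```

```text
(no output)
```

View pics/s3.png

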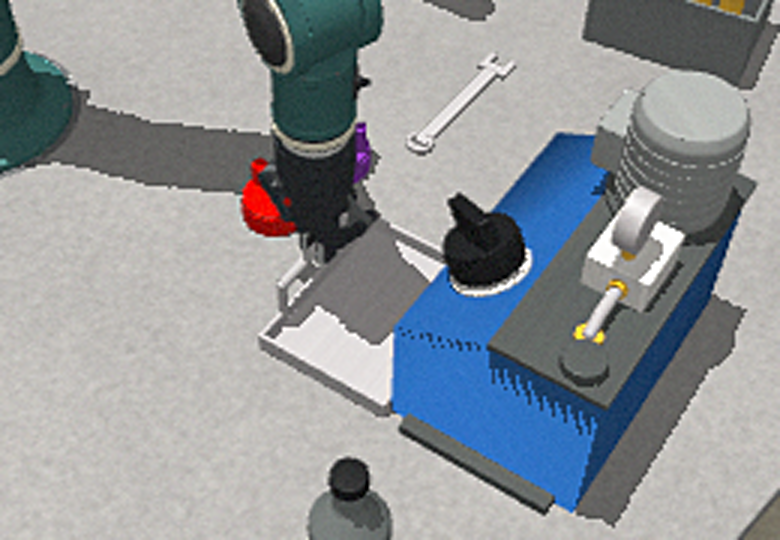

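View pics/t3.png

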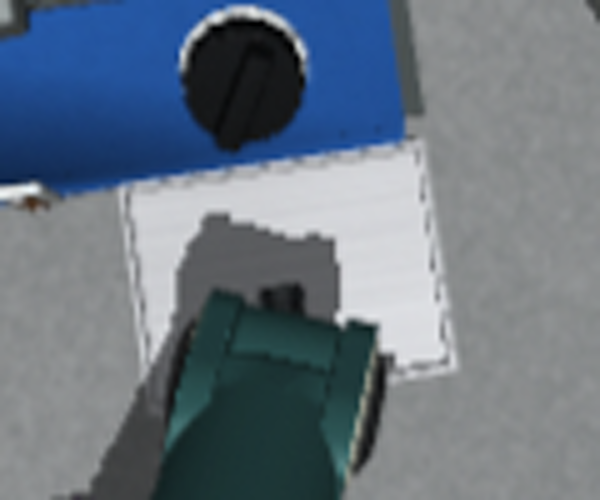

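Both pictures show the tray flush along the tank front and centred on the neck. I'll release the handle and rise.

```bash
python3 -m crank '[[1,0,0,0,0,0,0],[1,0,0,0,0,0,0],[1,0,0,0,0,0,0],[1,0,0,0,0,0,0],[1,0,0,0,0,0,0]]'; python3 -c "
from h import *
show()"
```

```text
clock: 6.35
tcp_pos: [0.4766, 0.0896, 0.0468]
eef_rot: [1.092, 1.282, -1.09]
contact_force: [-0.4, -0.4, -0.7]
finger_gap: 0.945
t 6.35 tcp [0.4766 0.0896 0.0468] gap 0.945 F [-0.3943 -0.4361 -0.7091] M [0.0786 0.0369 0.03  ] 
q [-0.6774  0.5304  0.52    2.1476 -0.4825  0.5777  0.3546] 
x [-0.0009  0.0019 -1.    ] y [ 0.9873  0.1589 -0.0006] z [ 0.1589 -0.9873 -0.002 ]
```

```bash
cat >> h.py <<'E'
u25=-np.sin(np.radians(25))*ex+np.cos(np.radians(25))*ez
nx=np.cos(np.radians(25))*ex+np.sin(np.radians(25))*ez
N=OT+0.045*ex+0.155*ez
def capR(a):
    a=np.radians(a); y=np.cos(a)*nx+np.sin(a)*ey; return np.stack([-u25,y,np.cross(-u25,y)],1)
E
python3 -m crank '[[1,-4.5,0,0,0,0,0],[1,-4.8,0,0,0,0,0],[1,-4.8,0,0,0,0,0],[1,-4.8,-0.5,0,0.1,0,0],[1,-4.8,-1,0,0.14,0,0]]'
python3 - <<'E'
from h import *
show()
togo(N+u25*0.17,capR(0)); togo(N+u25*0.17,capR(-115))
E
```

```text
clock: 6.85
tcp_pos: [0.4598, 0.0864, 0.284]
eef_rot: [1.26, 1.17, -1.289]
contact_force: [0.2, 2.2, 1.2]
finger_gap: 1.003
t 6.85 tcp [0.4598 0.0864 0.284 ] gap 1.003 F [0.1881 2.2047 1.1674] M [ 0.093  -0.0178 -0.0354] 
q [-1.004   0.1058  0.8128  2.0005 -0.0805  1.0857 -0.2438] 
x [-0.0148 -0.0085 -0.9999] y [ 0.996  -0.0885 -0.014 ] z [-0.0884 -0.996   0.0098]
shift cm [-2.7315 13.032  -3.9791] turn [-0.247   0.063   0.4491]
shift cm [-2.7315 13.032  -3.9791] turn [1.7224 0.4687 0.2137]
```

```bash
python3 -m crank '[[1,-1,2.5,-0.8,0.132,0.037,0.0166],[1,-1,2.5,0,0.132,0.037,0.0166],[1,0,2.4,0.8,0.132,0.037,0.0166],[1,0,2,1.4,0.132,0.037,0.0166],[1,0,1,1,0.132,0.037,0.0166]]'
python3 - <<'E'
from h import *
show()
togo(N+u25*0.17,capR(-115))
E
```

```text
clock: 7.35
tcp_pos: [0.5494, 0.0386, 0.3123]
eef_rot: [1.955, 0.814, -1.569]
contact_force: [-0.0, -0.7, -0.6]
finger_gap: 1.006
t 7.35 tcp [0.5494 0.0386 0.3123] gap 1.006 F [-0.0252 -0.739  -0.6445] M [-0.1112  0.2079 -0.0262] 
q [-0.8847  0.1641  0.9423  1.919  -0.3363  0.9965 -0.5615] 
x [ 0.1564  0.1414 -0.9775] y [ 0.718  -0.6959  0.0143] z [-0.6783 -0.704  -0.2104]
shift cm [ 2.0792 -2.1432 -8.2833] turn [1.0426 0.256  0.1441]
```

```bash
python3 -m crank '[[1,0.2,-0.6,-1.6,0.138,0.034,0.019],[1,0.2,-0.8,-1.5,0.138,0.034,0.019],[1,0,-1.0,-1.3,0.138,0.034,0.019],[1,0,-1.1,-1.2,0.138,0.034,0.019],[1,0,-1.3,-1,0.138,0.034,0.019]]'
python3 - <<'E'
from h import *
show()
togo(N+u25*0.17,capR(-115))
o=get_obs();p,d=snapshot('wrist');np.save('pics/w4_p.npy',p);np.save('pics/w4_d.npy',d);cv2.imwrite('pics/w4.png',p[:,:,::-1]); print(repr(o['tcp_pos']),repr(o['eef_rot']))
E
```

```text
clock: 7.85
tcp_pos: [0.5837, 0.1063, 0.3279]
eef_rot: [-2.548, -0.191, 1.764]
contact_force: [0.0, -0.0, 0.0]
finger_gap: 1.0
t 7.85 tcp [0.5837 0.1063 0.3279] gap 1.0 F [ 0.0485 -0.0462  0.0042] M [-0.1242  0.4394 -0.0421] 
q [-1.1543  0.1115  1.037   1.964  -0.2453  0.7631 -1.4991] 
x [ 0.347   0.1215 -0.93  ] y [ 0.0804 -0.9918 -0.0996] z [-0.9344 -0.0403 -0.3539]
shift cm [ 2.19   -0.5775 -0.2788] turn [0.3207 0.08   0.0434]
array([0.5837, 0.1063, 0.3279]) array([-2.5483, -0.1911,  1.7645])
```

View pics/w4.png

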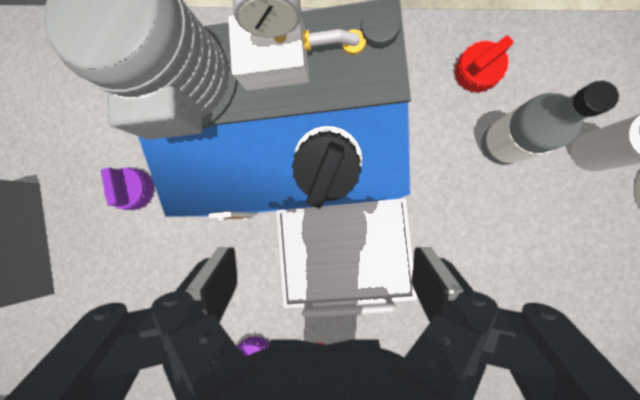

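The wrist view shows the cap at (327,165) and the tray against the front. I'll measure the cap centre, the bar angle and the tray position from this view.

Run:
```python
from h import *
p=np.load('pics/w4_p.npy');d=np.load('pics/w4_d.npy')
o=dict(tcp_pos=np.array([0.5837,0.1063,0.3279]),eef_rot=np.array([-2.5483,-0.1911,1.7645]))
c=cam('wrist',o);W=pts(c,d)
def loc(X): 
    Y=X-N; return np.stack([Y@nx,Y@ey,Y@u25],-1)
L=loc(W)
m=np.zeros((400,640),bool);m[120:212,285:368]=1
m&=(p.max(-1)<70)
q=L[m];q=q[~np.isnan(q[:,0])]
print(np.histogram(q[:,2],bins=np.arange(0,.085,.005)))
b=q[(q[:,2]>.064)&(q[:,2]<.075)]; mu=b.mean(0);v=np.linalg.svd(b-mu,full_matrices=False)[2][0]; print('bar',len(b),mu,v,np.degrees(np.arctan(v[1]/v[0])),cv2.minAreaRect((b[:,:2]*1000).astype(np.float32)))
f=q[(q[:,2]>.035)&(q[:,2]<.043)]; r=cv2.minEnclosingCircle((f[:,:2]*1000).astype(np.float32)); mu=f.mean(0); n=np.linalg.svd(f-mu,full_matrices=False)[2][2]; print('flat',len(f),mu,r,'normal',n*np.sign(n[2]))
# tray bright points
T=W-OT; T=np.stack([T@ex,T@ey,T[...,2]],-1)
hsv=cv2.cvtColor(p,cv2.COLOR_RGB2HSV)
m=np.zeros((400,640),bool);m[195:315,270:420]=1
w=T[m&(T[...,2]>.012)&(T[...,2]<.03)]; print('tray walls',len(w),w.min(0),w.max(0)); w=w[w[:,0]<.02];print(cv2.minAreaRect((w[:,:2]*1000).astype(np.float32)))
h=T[m&(T[...,2]>.055)&(T[...,2]<.08)&(T[...,0]<-.1)]; print('handle',len(h),h.mean(0),cv2.minAreaRect((h[:,:2]*1000).astype(np.float32)) if len(h) else 0)
```

```text
(array([   0,    0,    0,    1,   15,   32,   92, 1404,  607,   27,   29,
         32,   29,  845,  221,    0]), array([0.   , 0.005, 0.01 , 0.015, 0.02 , 0.025, 0.03 , 0.035, 0.04 ,
       0.045, 0.05 , 0.055, 0.06 , 0.065, 0.07 , 0.075, 0.08 ]))
bar 1076 [ 0.001  -0.0014  0.0692] [-0.8763  0.4816  0.0112] -28.789419446609827 ((-0.6751995086669922, -0.7238044738769531), (16.00358772277832, 59.235286712646484), 61.44831466674805)
flat 2002 [-0.0006 -0.0005  0.0396] ((-0.47947680950164795, -0.6268940567970276), 33.88536834716797) normal [ 0.0085 -0.0033  1.    ]
tray walls 1618 [-0.1517 -0.1045  0.012 ] [-0.0006  0.1045  0.0299]
((-76.10381317138672, -0.00759124755859375), (150.60548400878906, 208.5338897705078), 0.21714890003204346)
handle 803 [-0.1475 -0.0087  0.066 ] ((-148.94134521484375, -4.4627838134765625), (12.208555221557617, 128.62765502929688), 0.3181649148464203)
```

Run:
```python
from h import *
togo(N+u25*0.041,capR(-118.7))
```

```text
shift cm [15.0118  0.5341 -1.1676] turn [0.3812 0.081  0.0426]
```

```bash
python3 -m crank '[[1,1,0.3,-0.6,0.14,0.03,0.016],[1,1,0,-0.5,0.14,0.03,0.016],[1,1,0,0,0.1,0.02,0.01],[1,3,0,0,0,0,0],[1,2,0,0,0,0,0]]' 120
python3 - <<'E'
from h import *
show()
togo(N+u25*0.041,capR(-118.7))
E
```

```text
clock: 8.4
tcp_pos: [0.6274, 0.1173, 0.2594]
eef_rot: [-2.356, 0.168, 1.527]
contact_force: [-0.7, -0.5, -0.0]
finger_gap: 0.999
t 8.4 tcp [0.6274 0.1173 0.2594] gap 0.999 F [-0.6877 -0.5231 -0.0048] M [-0.0337  0.3926 -0.0068] 
q [-1.0525  0.305   0.9663  2.0001 -0.495   0.5653 -1.6914] 
x [ 0.4193  0.0778 -0.9045] y [-0.2726 -0.9395 -0.2072] z [-0.866   0.3335 -0.3727]
shift cm [6.9637 0.2566 0.9969] turn [0.0112 0.0003 0.0093]
```

```bash
python3 -m crank '[[1,1,0.26,1,0.01,0,0.009],[1,2,0,0,0,0,0],[1,1.5,0,0,0,0,0],[1,1,0,0,0,0,0],[1,0,0,0,0,0,0]]' 120
python3 - <<'E'
from h import *
show()
togo(N+u25*0.041,capR(-118.7))
E
```

```text
clock: 8.9
tcp_pos: [0.6381, 0.1203, 0.1994]
eef_rot: [-2.353, 0.187, 1.54]
contact_force: [-0.8, 0.2, 0.8]
finger_gap: 1.001
t 8.9 tcp [0.6381 0.1203 0.1994] gap 1.001 F [-0.8019  0.2134  0.7821] M [-0.0511  0.4345 -0.0394] 
q [-0.922   0.4071  0.8277  2.0154 -0.6356  0.4796 -1.5847] 
x [ 0.4097  0.0656 -0.9099] y [-0.2809 -0.9399 -0.1942] z [-0.8679  0.3352 -0.3666]
shift cm [ 1.0568 -0.4371 -0.4148] turn [ 0.0089  0.0064 -0.006 ]
```

```bash
python3 -m crank '[[1,0.5,-0.43,-0.4,0.009,0.006,-0.006],[1,0.5,0,0,0,0,0],[1,0,0,0,0,0,0],[1,0,0,0,0,0,0],[1,0,0,0,0,0,0]]' 120
python3 - <<'E'
from h import *
show()
togo(N+u25*0.041,capR(-118.7))
E
```

```text
clock: 9.4
tcp_pos: [0.6481, 0.1239, 0.1947]
eef_rot: [-2.351, 0.185, 1.522]
contact_force: [0.5, 0.2, 0.2]
finger_gap: 1.0
t 9.4 tcp [0.6481 0.1239 0.1947] gap 1.0 F [0.4751 0.2289 0.2352] M [-0.0791  0.4353 -0.0055] 
q [-0.8957  0.4246  0.8001  2.003  -0.6687  0.4644 -1.5685] 
x [ 0.4198  0.0709 -0.9048] y [-0.2852 -0.9361 -0.2056] z [-0.8616  0.3444 -0.3728]
shift cm [0.1957 0.0935 0.1571] turn [-0.0003 -0.0024  0.0028]
```

```bash
python3 -m crank '[[0,0.1,0.1,0.15,0,0,0],[0,0,0,0,0,0,0],[0,0,0,0,0,0,0],[0,0,0,0,0,0,0],[0,0,0,0,0,0,0]]' 120; python3 -m crank '[[0,0,0,0,0,0,0],[0,0,0,0,0,0,0],[0,0,0,0,0,0,0],[0,0,0,0,0,0,0],[0,0,0,0,0,0,0]]' 120
python3 - <<'E'
from h import *
show()
togo(N+u25*0.041,capR(-118.7))
E
```

```text
clock: 9.9
tcp_pos: [0.6466, 0.1232, 0.1937]
eef_rot: [-2.351, 0.184, 1.522]
contact_force: [-5.2, 1.6, 5.8]
finger_gap: 0.167
clock: 10.4
tcp_pos: [0.6465, 0.1232, 0.1938]
eef_rot: [-2.351, 0.184, 1.522]
contact_force: [-0.6, 0.1, 0.6]
finger_gap: 0.163
t 10.4 tcp [0.6465 0.1232 0.1938] gap 0.163 F [-0.5993  0.0618  0.5836] M [-0.1035  0.5783  0.0766] 
q [-0.8941  0.4224  0.7976  2.0077 -0.6705  0.4606 -1.5649] 
x [ 0.4199  0.0715 -0.9047] y [-0.2848 -0.9361 -0.2062] z [-0.8617  0.3442 -0.3727]
shift cm [ 0.1805 -0.0308  0.008 ] turn [-0.0002 -0.0023  0.0035]
```

```bash
python3 -m crank '[[0,0,0,0,-0.08,0,0],[0,0,0,0,-0.1,0,0],[0,0,0,0,-0.1,0,0],[0,-0.03,0,0,-0.1,0,0],[0,-0.03,0,0,-0.1,0,0]]' 120
python3 - <<'E'
from h import *
show()
a=np.degrees(np.arctan2(tool()[1][:,1]@ey,tool()[1][:,1]@nx)); print('a',a)
togo(N+u25*0.043,capR(a))
E
```

```text
clock: 10.9
tcp_pos: [0.6456, 0.1242, 0.1943]
eef_rot: [2.579, 0.21, -1.64]
contact_force: [-0.2, 0.7, -1.5]
finger_gap: 0.167
t 10.9 tcp [0.6456 0.1242 0.1943] gap 0.167 F [-0.1867  0.6778 -1.5187] M [0.1303 0.6307 0.0609] 
q [-0.8023  0.39    0.6725  2.0033 -0.5439  0.4331 -1.1841] 
x [ 0.4186  0.0737 -0.9052] y [ 0.1572 -0.9875 -0.0078] z [-0.8945 -0.139  -0.4249]
a -90.510391338899
shift cm [ 0.0571  0.083  -0.0558] turn [-0.     -0.0026  0.0044]
```

```bash
python3 -m crank '[[0,-0.04,0.08,-0.05,-0.13,0,0],[0,-0.04,0,0,-0.13,0,0],[0,-0.04,0,0,-0.13,0,0],[0,-0.04,0,0,-0.13,0,0],[0,-0.04,0,0,-0.13,0,0]]' 120
python3 - <<'E'
from h import *
show()
a=np.degrees(np.arctan2(tool()[1][:,1]@ey,tool()[1][:,1]@nx)); print('a',a)
togo(N+u25*(0.0428+.016*(a+118.7)/360),capR(a))
p,d=snapshot('top');cv2.imwrite('pics/t5.png',cv2.resize(p[150:270,200:360,::-1],None,fx=4,fy=4,interpolation=cv2.INTER_CUBIC))
p,d=snapshot('scene');cv2.imwrite('pics/s5.png',cv2.resize(p[100:280,230:460,::-1],None,fx=3,fy=3,interpolation=cv2.INTER_CUBIC))
E
```

```text
clock: 11.4
tcp_pos: [0.644, 0.1234, 0.1941]
eef_rot: [2.053, 0.638, -1.272]
contact_force: [0.8, -0.9, -0.9]
finger_gap: 0.161
t 11.4 tcp [0.644  0.1234 0.1941] gap 0.161 F [ 0.7553 -0.9147 -0.8893] M [-0.0941  0.4166 -0.0233] 
q [-0.6685  0.3604  0.501   1.9969 -0.3698  0.4103 -0.6613] 
x [ 0.4155  0.0724 -0.9067] y [ 0.6836 -0.6824  0.2588] z [-0.6    -0.7274 -0.333 ]
a -51.71115591328052
shift cm [-0.1677  0.1519 -0.1521] turn [-0.     -0.0014  0.0034]
```

View pics/s5.png

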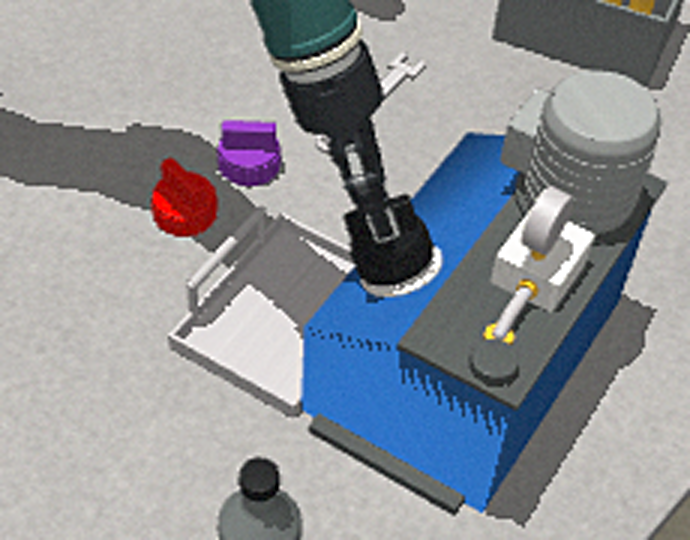

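The gripper still holds the bar, 67° turned, with low forces and the tray undisturbed. I'll keep turning.

```bash
python3 -m crank '[[0,-0.1,0.1,-0.05,-0.13,0,0],[0,-0.05,0.05,0,-0.13,0,0],[0,-0.05,0.05,0,-0.13,0,0],[0,-0.05,0,0,-0.13,0,0],[0,-0.05,0,0,-0.13,0,0]]' 120
python3 - <<'E'
from h import *
show()
a=np.degrees(np.arctan2(tool()[1][:,1]@ey,tool()[1][:,1]@nx)); print('a',a)
togo(N+u25*(0.0428+.016*(a+118.7)/360),capR(a))
E
```

```text
clock: 12.0
tcp_pos: [0.6433, 0.123, 0.1954]
eef_rot: [1.508, 0.913, -0.904]
contact_force: [-0.2, 0.6, -1.7]
finger_gap: 0.165
t 12.0 tcp [0.6433 0.123  0.1954] gap 0.165 F [-0.2386  0.6067 -1.7275] M [0.0476 0.4937 0.045 ] 
q [-0.5339  0.3428  0.3353  1.9864 -0.2106  0.4057 -0.1525] 
x [ 0.4117  0.0722 -0.9084] y [ 0.9091 -0.1023  0.4039] z [-0.0638 -0.9921 -0.1078]
a -14.442017989628095
shift cm [-0.1814  0.2186 -0.0633] turn [-0.     -0.0026  0.0059]
```

```bash
python3 -m crank '[[0,-0.1,0.1,0,-0.1,0,0],[0,-0.05,0.05,0,-0.1,0,0],[0,-0.05,0.05,0,-0.1,0,0],[0,-0.03,0,0,0,0,0],[0,0,0,0,0,0,0]]' 120
python3 - <<'E'
from h import *
show()
a=np.degrees(np.arctan2(tool()[1][:,1]@ey,tool()[1][:,1]@nx)); print('a',a)
togo(N+u25*(0.0428+.016*(a+118.7)/360),capR(a))
o=get_obs();p,d=snapshot('wrist');cv2.imwrite('pics/w6.png',p[:,:,::-1])
p,d=snapshot('scene');cv2.imwrite('pics/s6.png',cv2.resize(p[130:220,300:420,::-1],None,fx=5,fy=5,interpolation=cv2.INTER_CUBIC))
E
```

```text
clock: 12.5
tcp_pos: [0.6427, 0.1228, 0.1959]
eef_rot: [1.253, 1.003, -0.737]
contact_force: [-0.1, 1.4, -0.8]
finger_gap: 0.165
t 12.5 tcp [0.6427 0.1228 0.1959] gap 0.165 F [-0.0768  1.4281 -0.7652] M [0.1155 0.4915 0.0697] 
q [-0.4718  0.3385  0.2601  1.9798 -0.142   0.4111  0.0813] 
x [ 0.4072  0.0717 -0.9105] y [0.8905 0.1905 0.4133] z [ 0.2031 -0.9791  0.0137]
a 2.438913729772519
shift cm [-0.1853  0.2602 -0.0037] turn [-0.     -0.0047  0.0099]
```

View pics/s6.png

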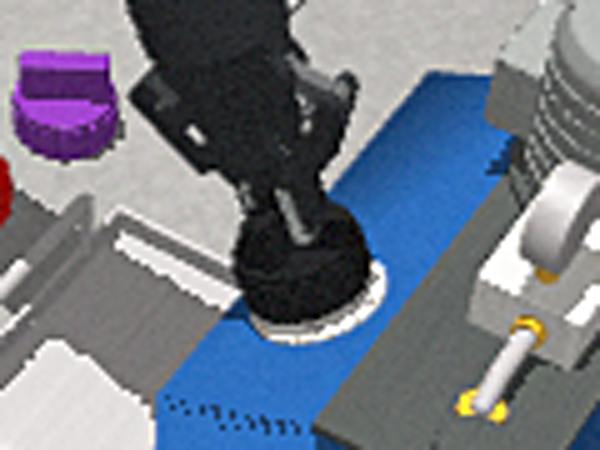

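View pics/w6.png

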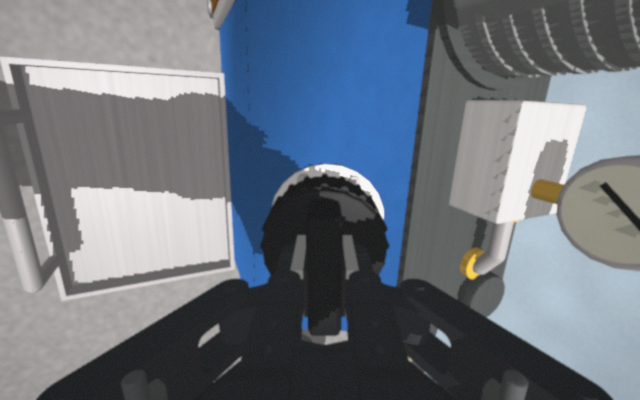

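The bar is clamped cleanly between the pads, vertical in the picture at (323,270), so the cap is following. I'll carry on past 215°.

```bash
python3 -m crank '[[0,-0.1,0.1,0,-0.13,0,0],[0,-0.05,0.05,0,-0.13,0,0],[0,-0.05,0.05,0,-0.13,0,0],[0,-0.05,0,0,-0.13,0,0],[0,-0.05,0,0,-0.13,0,0]]' 120;python3 -m crank '[[0,-0.06,0,0,-0.13,0,0],[0,-0.05,0,0,-0.13,0,0],[0,-0.05,0,0,-0.13,0,0],[0,-0.05,0,0,-0.13,0,0],[0,-0.05,0,0,-0.13,0,0]]' 120
python3 - <<'E'
from h import *
show()
a=np.degrees(np.arctan2(tool()[1][:,1]@ey,tool()[1][:,1]@nx)); print('a',a)
togo(N+u25*(0.0428+.016*(a+118.7)/360),capR(a))
E
```

```text
clock: 13.1
tcp_pos: [0.6414, 0.1224, 0.1973]
eef_rot: [0.669, 1.128, -0.353]
contact_force: [-1.0, 0.9, -1.7]
finger_gap: 0.163
clock: 13.6
tcp_pos: [0.6404, 0.1214, 0.1989]
eef_rot: [0.079, 1.157, 0.033]
contact_force: [0.3, -0.3, -1.4]
finger_gap: 0.162
t 13.6 tcp [0.6404 0.1214 0.1989] gap 0.162 F [ 0.3356 -0.3016 -1.3992] M [0.0557 0.3927 0.0301] 
q [-0.1985  0.3346 -0.0694  1.9607  0.1457  0.4325  1.1604] 
x [ 0.4021  0.0673 -0.9131] y [0.0148 0.9967 0.08  ] z [ 0.9155 -0.0457  0.3998]
a 78.77918650357836
shift cm [-0.1481  0.1823  0.3333] turn [-0.     -0.0162  0.0025]
```

```bash
python3 -m crank '[[0,-0.06,0.1,0.1,-0.12,0,0],[0,-0.06,0.05,0,-0.12,0,0],[0,-0.06,0,0,-0.12,0,0],[0,-0.06,0,0,-0.12,0,0],[0,-0.06,0,0,-0.1,0,0]]' 120;python3 -m crank '[[0,-0.4,0,0,0,0,0],[0,-0.4,0,0,0,0,0],[0,-0.4,0,0,0,0,0],[0,-0.6,0,0,0,0,0],[0,-0.6,0,0,0,0,0]]' 120
python3 - <<'E'
from h import *
show()
a=np.degrees(np.arctan2(tool()[1][:,1]@ey,tool()[1][:,1]@nx)); print('a',a)
togo(N+u25*(0.0428+.016*(a+118.7)/360),capR(a))
p,d=snapshot('scene');cv2.imwrite('pics/s7.png',cv2.resize(p[100:250,280:480,::-1],None,fx=4,fy=4,interpolation=cv2.INTER_CUBIC))
E
```

```text
clock: 14.1
tcp_pos: [0.6395, 0.1209, 0.2006]
eef_rot: [-0.447, 1.11, 0.372]
contact_force: [0.7, -0.8, -1.6]
finger_gap: 0.16
clock: 14.6
tcp_pos: [0.6284, 0.1187, 0.2226]
eef_rot: [-0.438, 1.115, 0.366]
contact_force: [0.0, -0.0, -1.8]
finger_gap: 0.166
t 14.6 tcp [0.6284 0.1187 0.2226] gap 0.166 F [ 0.0244 -0.0125 -1.789 ] M [-0.1295  0.5972 -0.0303] 
q [-0.0633  0.297  -0.2304  1.9551  0.2356  0.4957  1.6672] 
x [ 0.3968  0.0637 -0.9157] y [-0.4919  0.857  -0.1535] z [0.775  0.5113 0.3714]
a 112.19856298388186
shift cm [ 2.367  -0.03    0.5599] turn [ 0.0001 -0.0218 -0.0068]
```

View pics/s7.png

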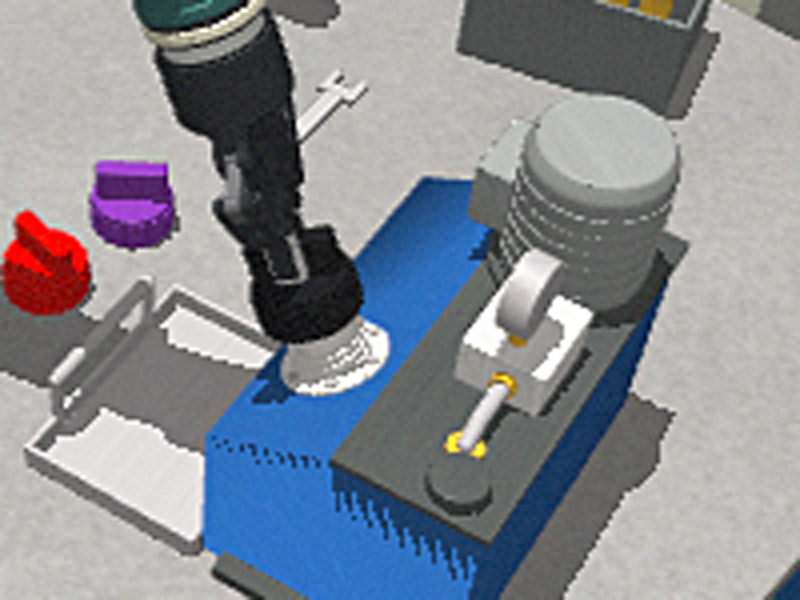

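The neck is visible below the raised cap, so it's free. I'll lift it away along the axis.

```bash
python3 -m crank '[[0,-1.5,0,0,0,0,0],[0,-2,0,0,0,0,0],[0,-2,0,0,0,0,0],[0,-2,0,0,0,0,0],[0,-1,0,0,0,0,0]]' 120
python3 - <<'E'
from h import *
show()
Rg=np.stack([-ez,ey,np.cross(-ez,ey)],1)
togo(OT-ex*0.08+ez*0.25,Rg)
E
```

```text
clock: 15.15
tcp_pos: [0.5911, 0.1127, 0.3063]
eef_rot: [-0.438, 1.116, 0.366]
contact_force: [0.8, 0.4, -2.5]
finger_gap: 0.164
t 15.15 tcp [0.5911 0.1127 0.3063] gap 0.164 F [ 0.8058  0.3797 -2.5138] M [-0.1179  0.5256 -0.0071] 
q [-0.0139  0.1373 -0.2754  1.9436  0.14    0.6601  1.7487] 
x [ 0.3959  0.0631 -0.9161] y [-0.4911  0.8576 -0.1531] z [0.776  0.5105 0.3705]
shift cm [ 3.1299  2.7587 -6.3075] turn [0.3804 0.4069 0.082 ]
```

```bash
python3 -m crank '[[0,0,0.5,-1.2,0.076,0.081,0.0164],[0,0,0.5,-1.2,0.076,0.081,0.0164],[0,0,0.4,-1.2,0.076,0.081,0.0164],[0,0,0.3,-1.2,0.076,0.081,0.0164],[0,0,0,-1,0.076,0.081,0.0164]]' 120
python3 - <<'E'
from h import *
show()
Rg=np.stack([-ez,ey,np.cross(-ez,ey)],1)
togo(OT-ex*0.08+ez*0.038,Rg)
o=get_obs();p,d=snapshot('scene');cv2.imwrite('pics/s8.png',cv2.resize(p[70:250,220:460,::-1],None,fx=3.3,fy=3.3,interpolation=cv2.INTER_CUBIC))
p,d=snapshot('wrist');cv2.imwrite('pics/w8.png',p[:,:,::-1]);np.save('pics/w8_p.npy',p);np.save('pics/w8_d.npy',d);np.save('pics/w8_o.npy',np.r_[o['tcp_pos'],o['eef_rot']])
E
```

```text
clock: 15.65
tcp_pos: [0.5289, 0.106, 0.2968]
eef_rot: [-0.117, 1.573, 0.12]
contact_force: [0.5, 0.1, -0.6]
finger_gap: 0.166
t 15.65 tcp [0.5289 0.106  0.2968] gap 0.166 F [ 0.4934  0.1306 -0.5933] M [-0.0177  0.0538 -0.014 ] 
q [-0.0619  0.2353 -0.2314  1.7842  0.0558  1.1335  1.4103] 
x [-0.0054  0.0015 -1.    ] y [-0.15    0.9887  0.0023] z [ 0.9887  0.15   -0.0051]
shift cm [25.87   -0.2359  1.3296] turn [-0.0135 -0.0051 -0.0023]
```

View pics/s8.png

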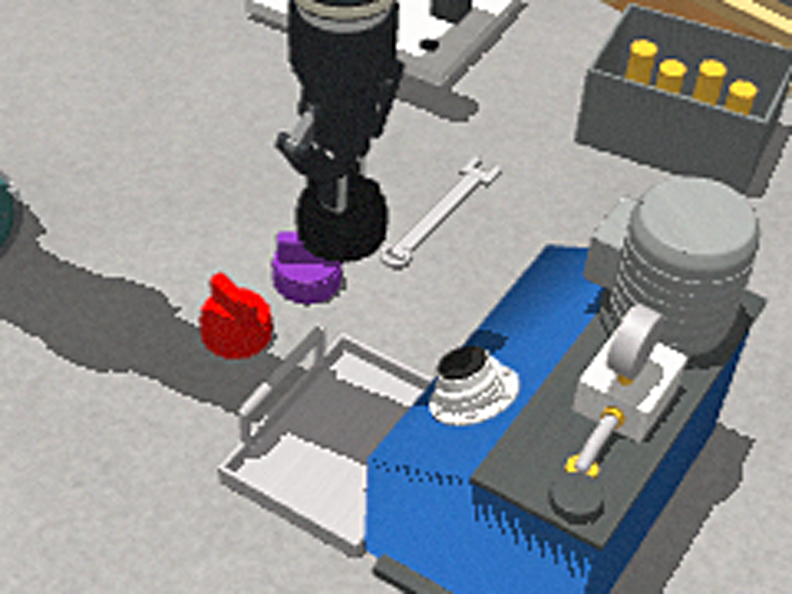

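View pics/w8.png

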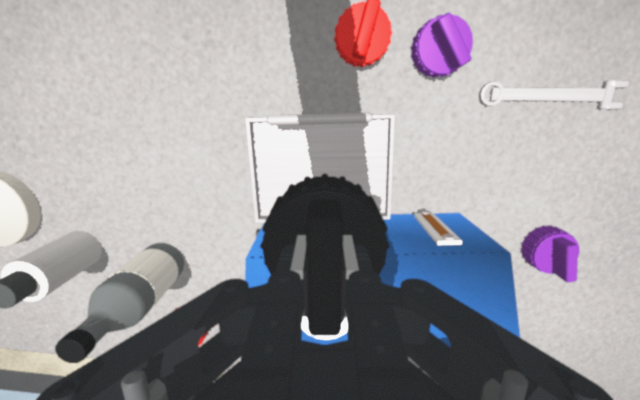

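The cap hangs mouth down in the gripper and the neck is empty. Before lowering, I'll measure its tilt and height in the hand.

Run:
```python
from h import *
p=np.load('pics/w8_p.npy');d=np.load('pics/w8_d.npy');v=np.load('pics/w8_o.npy')
o=dict(tcp_pos=v[:3],eef_rot=v[3:]);c=cam('wrist',o);W=pts(c,d)
R=Rt.from_rotvec(v[3:]).as_matrix();T=(W-v[:3])@R  # tool coords
m=np.zeros((400,640),bool);m[175:260,262:390]=1;m&=(p.max(-1)<70)
q=T[m];q=q[~np.isnan(q[:,0])]
print(np.histogram(q[:,0],bins=np.arange(-.04,.06,.004)))
f=q[(q[:,0]>-.006)&(q[:,0]<.012)]
f=f[abs(f[:,0]-np.median(f[:,0]))<.004]
A=np.c_[f[:,1:],np.ones(len(f))];k=np.linalg.lstsq(A,f[:,0],rcond=None)[0];print('flat',len(f),f.mean(0),'slope y,z',k, cv2.minEnclosingCircle((f[:,1:]*1000).astype(np.float32)))
b=q[(q[:,0]<-.02)]; 
print('bar',len(b),b.mean(0)); 
if len(b)>20:
    A=np.c_[b[:,1:],np.ones(len(b))];print(np.linalg.lstsq(A,b[:,0],rcond=None)[0])
h=W-OT; h=np.stack([h@ex,h@ey,h[...,2]],-1); mm=np.zeros((400,640),bool);mm[105:230,235:405]=1
t=h[mm&(h[...,2]>.012)&(h[...,2]<.03)&(h[...,0]<.01)];print('tray',cv2.minAreaRect((t[:,:2]*1000).astype(np.float32)))
```

```text
(array([   0,    0,   22, 1534,  188,  213,  206,  173,  116,   78, 3735,
        525,  449,  182,  151,  146,  125,   43,    0,    0,    0,    0,
          0,    0]), array([-0.04 , -0.036, -0.032, -0.028, -0.024, -0.02 , -0.016, -0.012,
       -0.008, -0.004, -0.   ,  0.004,  0.008,  0.012,  0.016,  0.02 ,
        0.024,  0.028,  0.032,  0.036,  0.04 ,  0.044,  0.048,  0.052,
        0.056]))
flat 4193 [ 0.0032  0.0003 -0.0145] slope y,z [-0.0038 -0.0126  0.003 ] ((0.032888226211071014, -0.78562992811203), 33.63468551635742)
bar 1744 [-0.026   0.     -0.0199]
[ 0.0029 -0.0562 -0.0271]
tray ((-76.43671417236328, 9.219474792480469), (151.2283935546875, 222.8825225830078), 0.5521798133850098)
```

```bash
python3 -m crank '[[0,3,-0.2,0.6,-0.013,-0.005,0],[0,4.5,0,0.3,0,0,0],[0,4.5,0,0,0,0,0],[0,4.5,0,0,0,0,0],[0,3,0,0,0,0,0]]' 120
python3 - <<'E'
from h import *
show()
Rg=np.stack([-ez,ey,np.cross(-ez,ey)],1)
togo(OT-ex*0.08+ez*0.038,Rg)
E
```

```text
clock: 16.25
tcp_pos: [0.5495, 0.1069, 0.1032]
eef_rot: [-0.134, 1.534, 0.141]
contact_force: [-0.5, -0.6, -2.3]
finger_gap: 0.163
t 16.25 tcp [0.5495 0.1069 0.1032] gap 0.163 F [-0.486  -0.5839 -2.32  ] M [-0.0724 -0.0074  0.038 ] 
q [-0.0918  0.4828 -0.2009  1.9369  0.1461  0.7029  1.3672] 
x [ 0.0317  0.0072 -0.9995] y [-0.1747  0.9846  0.0015] z [0.9841 0.1745 0.0325]
shift cm [ 6.4913  0.0607 -1.0566] turn [ 0.0115  0.0324 -0.0017]
```

```bash
python3 -m crank '[[0,1.5,0,-0.5,0.011,0.032,0],[0,1.5,0,-0.4,0,0,0],[0,1.3,0,0,0,0,0],[0,0.8,0,0,0,0,0],[0,0,0,0,0,0,0]]' 120
python3 - <<'E'
from h import *
show()
Rg=np.stack([-ez,ey,np.cross(-ez,ey)],1)
togo(OT-ex*0.08+ez*0.038,Rg)
E
```

```text
clock: 16.75
tcp_pos: [0.5388, 0.1055, 0.0462]
eef_rot: [-0.134, 1.566, 0.138]
contact_force: [0.5, 0.5, -2.1]
finger_gap: 0.163
t 16.75 tcp [0.5388 0.1055 0.0462] gap 0.163 F [ 0.4552  0.477  -2.0718] M [-0.0059  0.003  -0.0345] 
q [-0.1076  0.5728 -0.1831  1.9603  0.1662  0.6219  1.3464] 
x [ 0.0002  0.0025 -1.    ] y [-0.1722  0.9851  0.0024] z [0.9851 0.1722 0.0006]
shift cm [0.8238 0.0209 0.2316] turn [ 0.009   0.0006 -0.0024]
```

```bash
python3 -m crank '[[0,0.25,0,0,0,0,0],[0,0.2,0,0,0,0,0],[0,0.15,0,0,0,0,0],[0,0.1,0,0,0,0,0],[0,0.1,0,0,0,0,0]]' 120
python3 - <<'E'
from h import *
show()
E
```

```text
clock: 17.25
tcp_pos: [0.5417, 0.1061, 0.0406]
eef_rot: [-0.134, 1.559, 0.139]
contact_force: [0.9, 0.1, -1.8]
finger_gap: 0.171
t 17.25 tcp [0.5417 0.1061 0.0406] gap 0.171 F [ 0.9239  0.1386 -1.7535] M [ 0.0372  0.0407 -0.0206] 
q [-0.1103  0.5829 -0.18    1.9599  0.1707  0.605   1.3435] 
x [ 0.0072  0.004  -1.    ] y [-0.173   0.9849  0.0027] z [0.9849 0.1729 0.0078]
```

```bash
python3 -m crank '[[0,0.15,0,0,0,0.007,0],[0,0.15,0,0,0,0,0],[0,0.1,0,0,0,0,0],[0,0.1,0,0,0,0,0],[0,0,0,0,0,0,0]]' 120
python3 - <<'E'
from h import *
show()
E
```

```text
clock: 17.75
tcp_pos: [0.5423, 0.1064, 0.0379]
eef_rot: [-0.135, 1.566, 0.138]
contact_force: [0.1, 1.0, -1.5]
finger_gap: 0.166
t 17.75 tcp [0.5423 0.1064 0.0379] gap 0.166 F [ 0.0902  1.0338 -1.5424] M [-0.0225 -0.0001  0.0324] 
q [-0.1116  0.5909 -0.1792  1.9537  0.1709  0.6103  1.3436] 
x [ 0.0005  0.002  -1.    ] y [-0.1733  0.9849  0.0019] z [0.9849 0.1733 0.0008]
```

```bash
python3 -m crank '[[0,0.1,0,0,0,0,0],[0,0.1,0,0,0,0,0],[0,0.1,0,0,0,0,0],[0,0,0,0,0,0,0],[0,0,0,0,0,0,0]]' 120
python3 - <<'E'
from h import *
show()
E
```

```text
clock: 18.25
tcp_pos: [0.5427, 0.1067, 0.0377]
eef_rot: [-0.136, 1.565, 0.138]
contact_force: [-0.2, -0.1, -1.2]
finger_gap: 0.165
t 18.25 tcp [0.5427 0.1067 0.0377] gap 0.165 F [-0.1772 -0.0614 -1.2001] M [-0.0142  0.0029  0.0046] 
q [-0.1133  0.5916 -0.1783  1.953   0.1719  0.61    1.3424] 
x [ 0.0011  0.0012 -1.    ] y [-0.1737  0.9848  0.001 ] z [0.9848 0.1737 0.0013]
```

```bash
python3 -m crank '[[0,0.25,0,0,0,0,0],[0,0.25,0,0,0,0,0],[0,0.1,0,0,0,0,0],[0,0,0,0,0,0,0],[0,0,0,0,0,0,0]]' 120
python3 - <<'E'
from h import *
show()
p,d=snapshot('scene');cv2.imwrite('pics/s9.png',cv2.resize(p[120:260,250:400,::-1],None,fx=5,fy=4,interpolation=cv2.INTER_CUBIC))
E
```

```text
clock: 18.75
tcp_pos: [0.5429, 0.1069, 0.0376]
eef_rot: [-0.138, 1.566, 0.137]
contact_force: [-0.8, -0.5, 1.8]
finger_gap: 0.165
t 18.75 tcp [0.5429 0.1069 0.0376] gap 0.165 F [-0.8132 -0.5327  1.7952] M [-0.0382  0.1503 -0.0139] 
q [-0.1159  0.5922 -0.1766  1.9519  0.1735  0.6113  1.3402] 
x [ 0.0008 -0.0008 -1.    ] y [-0.1739  0.9848 -0.001 ] z [0.9848 0.1739 0.0007]
```

View pics/s9.png

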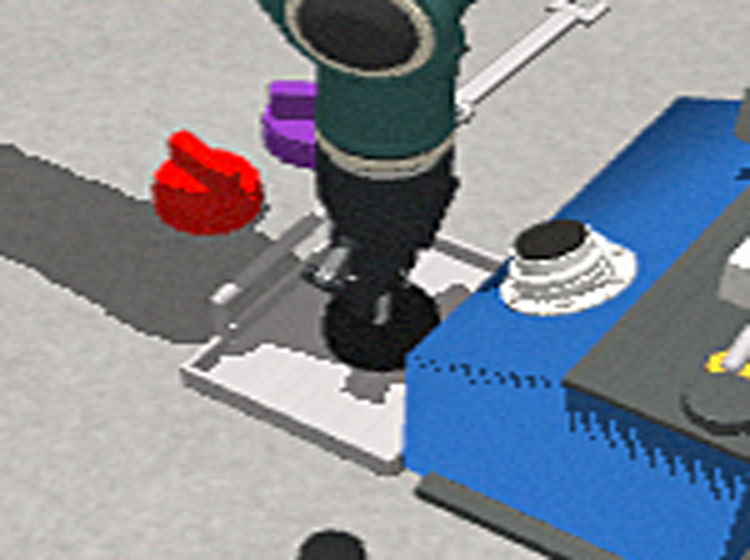

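The height matches the expected contact height (0.038 m) and the force has changed sign, so the cap is down on the tray floor. I'll let go.

```bash
python3 -m crank '[[0.25,0,0,0,0,0,0],[0.3,0,0,0,0,0,0],[0.4,0,0,0,0,0,0],[0.6,0,0,0,0,0,0],[1,0,0,0,0,0,0]]' 20; python3 -m crank '[[1,0,0,0,0,0,0],[1,0,0,0,0,0,0],[1,0,0,0,0,0,0],[1,0,0,0,0,0,0],[1,-0.5,0,0,0,0,0]]';python3 - <<'E'
from h import *
show()
E
```

```text
clock: 19.3
tcp_pos: [0.5432, 0.1071, 0.0366]
eef_rot: [-0.138, 1.566, 0.137]
contact_force: [-0.5, -0.3, -0.5]
finger_gap: 0.728
clock: 19.8
tcp_pos: [0.5427, 0.1069, 0.0412]
eef_rot: [-0.138, 1.567, 0.137]
contact_force: [-0.7, 0.3, -0.9]
finger_gap: 1.002
t 19.8 tcp [0.5427 0.1069 0.0412] gap 1.002 F [-0.6541  0.2759 -0.9292] M [0.027  0.0297 0.0273] 
q [-0.1141  0.5865 -0.1788  1.9505  0.1711  0.6198  1.3423] 
x [-0.0007 -0.0007 -1.    ] y [-0.1739  0.9848 -0.0006] z [ 0.9848  0.1739 -0.0008]
```

```bash
python3 -m crank '[[1,-1.5,0,0,0,0,0],[1,-2.5,0,0,0,0,0],[1,-4,0,0,0,0,0],[1,-4.5,0,0,0,0,0],[1,-4.5,0,0,0,0,0]]';python3 -m crank '[[1,-4,0,-2,0,0,0],[1,-1,0,-3,0,0,0],[1,0,0,-3,0,0,0],[1,0,0,-1,0,0,0],[1,0,0,0,0,0,0]]'
python3 - <<'E'
from h import *
show()
o=get_obs();p,d=snapshot('wrist');cv2.imwrite('pics/w10.png',p[:,:,::-1])
c=cam('wrist',o);W=pts(c,d);h=W-OT; h=np.stack([h@ex,h@ey,h[...,2]],-1)
m=(p.max(-1)<70)&(h[...,0]>-.14)&(h[...,0]<-.01)&(abs(h[...,1])<.09)&(h[...,2]>-.01)&(h[...,2]<.09)
q=h[m];f=q[(q[:,2]>.029)&(q[:,2]<.041)];A=np.c_[f[:,:2],np.ones(len(f))]
print('flat',len(f),f.mean(0),np.linalg.lstsq(A,f[:,2],rcond=None)[0],cv2.minEnclosingCircle((f[:,:2]*1000).astype(np.float32)))
b=q[q[:,2]>.06];print('bar',len(b),b.mean(0)); 
t=h[(h[...,2]>.014)&(h[...,2]<.028)&(h[...,0]<.0)&(h[...,0]>-.17)&(abs(h[...,1])<.12)&(p.min(-1)>90)];print('tray',len(t),cv2.minAreaRect((t[:,:2]*1000).astype(np.float32)))
p,d=snapshot('top');cv2.imwrite('pics/t10.png',p[:,:,::-1]);c=cam('top');W=pts(c,d)
for n,(u,v) in dict(bottle=(374,160),sleeve=(414,166),funnel=(451,186),spn=(205,269)).items(): print(n,W[v,u])
p,d=snapshot('scene');cv2.imwrite('pics/s10.png',p[:,:,::-1])
E
```

```text
clock: 20.3
tcp_pos: [0.5391, 0.1064, 0.2155]
eef_rot: [-0.139, 1.578, 0.137]
contact_force: [1.9, 0.2, 0.6]
finger_gap: 1.002
clock: 20.8
tcp_pos: [0.4524, 0.092, 0.2824]
eef_rot: [-0.138, 1.554, 0.138]
contact_force: [1.1, -0.6, 0.4]
finger_gap: 1.003
t 20.8 tcp [0.4524 0.092  0.2824] gap 1.003 F [ 1.1098 -0.6313  0.3808] M [ 0.0096 -0.0071 -0.0286] 
q [-0.034   0.0988 -0.2555  1.9799  0.0314  1.0536  1.4436] 
x [ 0.0127  0.0014 -0.9999] y [-0.1754  0.9845 -0.0009] z [0.9844 0.1754 0.0128]
flat 1189 [-0.0814  0.0009  0.0342] [0.0105 0.0005 0.0351] ((-78.44877624511719, -0.2950194776058197), 34.372135162353516)
bar 472 [-0.0804  0.0004  0.064 ]
tray 2081 ((-77.82099151611328, -2.182037353515625), (154.39047241210938, 201.91220092773438), 0.3097415864467621)
bottle [ 0.7309 -0.1213  0.1884]
sleeve [ 0.7262 -0.2496  0.1288]
funnel [ 0.6699 -0.3655  0.1119]
spn [0.3963 0.3998 0.0029]
```

View pics/w10.png

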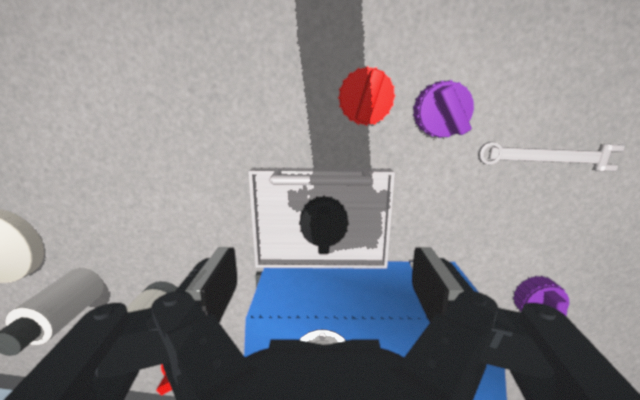

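View pics/s10.png

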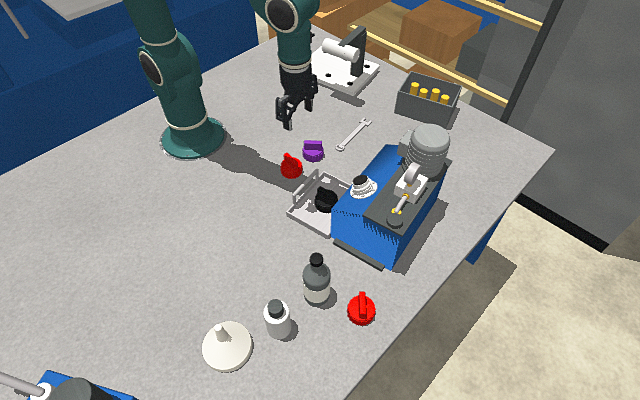

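View pics/t10.png

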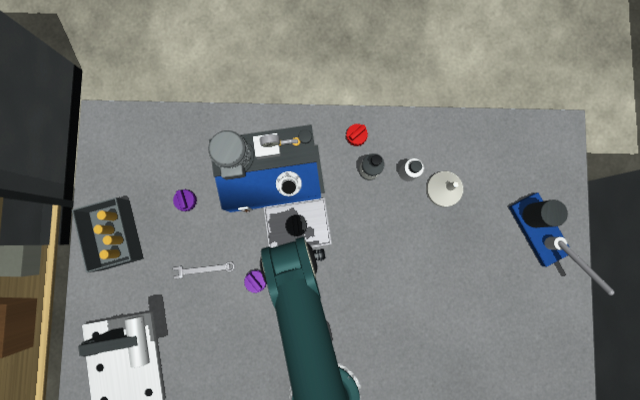

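```bash
python3 -m crank '[[1,0,0,0,0,0,0],[1,0,0,0,0,0,0],[1,0,0,0,0,0,0],[1,0,0,0,0,0,0],[1,0,0,0,0,0,0]]'; python3 -c "
from station import *
print(close_job())"
```

```text
clock: 21.45
tcp_pos: [0.4556, 0.0927, 0.279]
eef_rot: [-0.137, 1.559, 0.139]
contact_force: [0.4, 1.0, 0.7]
finger_gap: 0.998
the job is handed in; nothing more can be done
None
```

I handed the job in at about 21.5 s of the 64 s allowed, with the tank open and the filler cap standing mouth down in the drip tray. I slid the tray by its handle up against the tank front. I then turned the cap about 231° anticlockwise in one grip, lifted it off its neck, and lowered it into the tray before letting go.

The last checks, made from the wrist and top cameras:
- **Tray:** its centre is about 76–78 mm in front of the tank face (85 mm allowed). It is 2 mm off centre and square to about 0.3°.
- **Cap:** its flat top is level within about 0.6° at 34 mm height, against 35 mm expected. It is near the tray's middle and clear of the walls.
- **Surroundings:** the bottle, sleeve, funnel and spanner read the same positions as at the start, to about 1 mm. The gripper is open and well clear.

One reading disagreed: a single mid-run tray measurement put it 9 mm off centre, with a fitted width of 223 mm instead of 200. Part of the tray was hidden by the cap in that view, so I judged it spurious, and the views before and after agree on 2 mm or less. No other check failed. `close_job` gives no verdict, so these readings are all I have to go on.

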